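Clip a three-pole breaker onto the rail of a control panel

ROBOT

A 6-joint arm with a two-finger parallel gripper is mounted at the origin on the work surface. World frame = base frame: x ahead of the robot, y to its left, z up, the work surface at z = 0. Lengths are in m, angles in rad, forces in N, time in s.
With the tool pointing down it reaches from about 0.35 to 0.8 m from the base axis. Payload 7.3 kg.
Tool frame: the origin (TCP) lies at the very end of the fingers, on their centre line; the grasp point (between the pads) lies 19 mm behind it (r.pinch_z is the distance from the TCP to the grasp point, in m); z points along the fingers, x is the direction in which the jaws open and shut, and the axes are right-handed (so a half turn about z gives the same grasp; the last joint's range is limited). The gripper opens to 85 mm and grips with 20 to 120 N. Pads are 22 mm wide; open, the fingers measure 114 mm over their backs; the gripper's body (76 mm by 85 mm) begins 54 mm behind the grasp point. The pads swing forward as they close: fully open they stand 13 mm farther back than shut.
Start: joints at [0.971, 0.342, 1.524, -0, 1.275, -0.146], TCP at [0.23, 0.472, 0.231] pointing down, gripper open.
Joint ranges: [-2.53, 2.53], [-0.77, 2.02], [0.04, 2.7], [-1, 4.14], [0.28, 2.66], [-3.11, 3.11]. Speed limits (rad/s): [2.57, 2.57, 3.14, 3.14, 3.14, 3.14].

INTERFACE

Orientations are given as a unit quaternion [w, x, y, z].
In Python, from rig import r, vision gives the robot as it stands. The module is installed in compiled form; this text tells all that it offers.
- The arm moves only by the tool arm_command, never from a script. Its argument "commands" is a list of rows, each an object of numbers: "dx", "dy", "dz": the shift along the tool's x, y, z in m; "turn": the turn about the tool's z in degrees. In form: [{"dx": .., "dy": .., "dz": .., "turn": ..}, ...]. A call has 1 to 10 rows; each row is the pose to reach, as a shift and turn from the pose measured when the call began, along the tool's axes at that moment; what a row does not reach only later rows make up. A row lasts 1/8 s, in which the tool goes at most 62.5 mm and 10.7 degrees, less where a joint would pass 70% of its speed; a pose out of reach is approached as far as the arm can. A call with a gripper value outside its range is refused whole. "claw" is the opening, from 0 (shut) to 1 (fully open), set as the call begins (left out, the last holds). The fingers move at their own pace and stop on an object; "grip_force" is the grip in N (left out, the last holds). Time passes only in rows, so rows that repeat a pose let the fingers close. It gives the time, the measured TCP pose, the force and the opening at its end, in the units of the state.
- r.sense(): the state, without advancing time (a new reading comes with each control period).
- vision.capture(name): name is "side" or "top" or "wrist"; returns a dict with "frame" (384x512x3 uint8, blue, green, red), "intrinsics" (3x3 intrinsics, pixels), "k1" (the pictures are not rectified: a ray, as slopes to the right and down, at radius r is drawn at 1 + k1 r^2 times it, then the intrinsics apply), "rvec" (rotation vector, rad) and "tvec" (3), from world to camera coordinates, as OpenCV has them; the wrist camera has in their place "tool_from_camera" (4x4, takes a point from camera to tool coordinates, whose origin is the TCP and whose axes are the tool frame's). Camera axes: x right, y down, z forward; pixel columns grow to the right and rows downward; lengths in m; the calibration is good to about 2 mm. A picture is of the moment at which its call begins: read the wrist's pose just before it. There is no depth.
- r.hand_in(): hands the job in, once; it reports no verdict.
The state is a dict: "t": time; "qpos": joint angles; "joint_velocities": joint speeds; "joint_efforts": joint torques, N m; "eef_pos": TCP position; "tcp_rot": TCP orientation; "contact_force": force on the tool from outside, world axes, zero at the start; "ft_torque": the same for the moment, N m; "finger_gap": finger opening in m.
Only numpy, scipy, OpenCV 4.12 (cv2) and the standard library are available. Lean on these libraries where they do the work, as an engineer would, in place of code of your own. Each camera call takes 0.05 s, during which the arm holds its last target.

TASK

The wide three-pole breaker is lying on its side on the bench. First turn it right way up and stand it on its underside on the bench, let go, and take a fresh hold; then clip it onto the panel's rail in the empty gap between the power supply and the terminal row, the same way round as those units (release tab on the robot's side): hook its fixed lip under the rail's far edge with the tab end held up, and rock it down until the sprung foot clicks under the near edge and it sits flat. Leave it clipped on, let go, and do not shove the other things on the bench about.

Things in the scene. Friction and masses are not known exactly. Their poses are not given: they have to be found in the camera images.
- breaker_mid (a point): Loose grey three-pole breaker, 90 long x 54 wide x 81 mm high, 0.3 kg. Point: its middle, 40.5 mm above its underside. Axes: x along its length to the fixed-lip end, y across its width, z out of its front (up when standing). Starts on its side: z level, roughly to robot's left; x roughly away from robot. Body 11 to 47 mm above underside, 90 x 54; its flat face at 11 mm is the seat that rests on the rail
- breaker_nose (a point): Middle of the breaker's nose, the part to grip, 64 mm above the underside (23.5 mm above the middle). The nose stands centred on the body, from 47 to 81 mm above the underside, 45 mm long (x; grip across this) and 54 mm wide (y), with a 9 mm high black toggle bar on top. Either side of it along x the body's flat shoulders, 22 mm long, lie at 47 mm. Same axes.
- breaker_lip (a point): Inner upper edge of the fixed lip, mid width: x = +15 mm from the middle, 6.8 mm above the underside. Wall behind it from x = 18.3 to 26, reaching the underside. From x = 12 to 18.3 the seat is relieved to 13.5 mm above the underside, so it hooks on while tilted 15 to 28 degrees. At the other end two cheeks, x = -26 to -18.6, reach the underside; it stands steadily on wall and cheeks. Same axes.
- foot (a joint): Sprung foot between the cheeks: how far it is pushed out towards -x, m; 0 at rest, at most 0.006. At rest its tip is at x = -14.5 mm, its top 8.2 mm above the underside; a steep ramp below runs out to x = -18.5 at the bottom. Pressing down on the rail drives it out 4 mm (spring 3 to 9 N), then it snaps back under: about 7 N at the foot, 15 N at mid breaker. Black tab 6 mm past the end.
- gap (a point): Middle of the empty gap on the rail's centre line, at the rail's top face (fixed, 19 mm above the bench). x across the rail to its far edge, y along it to the left (power supply side), z up. Steel top-hat rail 35 mm wide: edge flanges 2.3 mm thick, 12.5 to 17.5 mm either side, 12.7 mm free beneath. Clipped on, the breaker's middle is 29.5 mm above this point, its x along this x.
- units: Fixed units on the rail either side of the 92 mm gap, same origin and axes as the gap: at +y a power supply 60 mm wide, 100 mm across the rail, 93 mm above the rail's top; at -y a terminal row 50 mm wide, 60 mm across, 42 mm above the rail's top; end clamps outside.
- panel: Fixed zinc panel plate 260 (x) x 360 (y) x 4 mm, origin under its middle, rail along its y through the middle. Two grey wiring ducts, 40 mm wide, tops 44 mm above the bench, run along y at x = -105 and +105 mm.
- spare: Narrow one-pole breaker, 90 x 18 x 81 mm, lying on its side; loose, to be left alone. Origin under its middle (at the middle of its bottom face).
- driver: Screwdriver, 200 mm, lying; loose, to be left alone. Origin under its middle.
- meter: Dark hand-held test meter, 160 x 78 x 34 mm; loose, to be left alone. Origin under its middle.
- regulator: Brass gas regulator with two dials, 150 mm wide, 80 mm tall; loose, to be left alone. Origin under its middle.
- ferrules: Clear jar with black lid, 54 mm across, 60 mm tall; loose, to be left alone. Origin under its middle.
- spanner: Open-ended spanner, 170 mm, lying; loose, to be left alone. Origin under its middle.
- rack: White vial rack, 70 x 120 x 48 mm; loose, to be left alone. Origin under its middle.
- partsbin: Open grey parts bin, 110 x 150 x 50 mm; loose, to be left alone. Origin under its middle.
Mind the look-alikes: they are no part of the job. What is shaped like the part that bears breaker_mid but blue is not meant.

How it is judged:
By the outcome, as a careful person would: the job done as asked, in the order asked, and still so for the second after the job is handed in, with the robot touching nothing.
It also fails if it takes over 56 s, if anything falls off the work surface, if the arm or the gripper's body presses on something with over 40 N, if the wrist force passes 120 N, or if a joint passes its speed limit or range.

## Working session

There is one attempt and no reset: what is moved stays moved. The work goes in short steps, Python scripts to look and compute and a tool call to move; the robot and the scene stay as the last step left them, time stands still between calls to the robot, and variables do not carry over. Pictures are saved under pics/ and viewed, and the job is handed in when it is done.

Besides the shell and the picture viewer there is one more tool, called after "Emit:" by a JSON object that holds its "name" and its "arguments", one argument or row to a line. arm_command: Moves the arm, as the interface text tells. Its arguments: {"type":"object","properties":{"commands":{"type":"array"},"claw":{"type":"number"},"grip_force":{"type":"number"}},"required":["commands"]}

```bash
mkdir -p pics; ls
python3 - <<'E'
from rig import r, vision
import cv2
s=r.sense(); print(s, r.pinch_z)
for n in ["side","top","wrist"]:
    c=vision.capture(n); cv2.imwrite(f"pics/{n}0.png",c["frame"])
    print(n,{k:v for k,v in c.items() if k!="frame"})
E
```

```text
pics
{'t': 0.0, 'qpos': array([ 9.71009170e-01,  3.42713531e-01,  1.52504314e+00,  9.27596818e-06,
        1.27542570e+00, -1.46007814e-01]), 'joint_velocities': array([-0.00121565,  0.00054107,  0.00166416,  0.00126786, -0.00038816,
       -0.00030586]), 'joint_efforts': array([-9.89013060e-04, -4.33681369e+01, -2.46012568e+01, -3.42503145e-04,
        7.72536267e-03, -1.70525055e-05]), 'eef_pos': array([0.229883  , 0.47152647, 0.23062163]), 'tcp_rot': array([ 3.14596305e-04,  8.48046886e-01,  5.29920604e-01, -7.29965812e-04]), 'contact_force': array([ 1.02128557, -0.87086504, -0.82164855]), 'ft_torque': array([-0.01458947, -0.05875944,  0.00241424]), 'finger_gap': 0.085215846118492} 0.0187
side {'intrinsics': array([[498.45838306,   0.        , 260.6707326 ],
       [  0.        , 498.45838306, 188.41952781],
       [  0.        ,   0.        ,   1.        ]]), 'k1': 0.05668422652087687, 'rvec': array([ 2.36253111, -0.1685392 ,  0.07287789]), 'tvec': array([-0.54814039,  0.03142174,  1.51719781])}
top {'intrinsics': array([[462.46672077,   0.        , 252.9785939 ],
       [  0.        , 462.46672077, 189.68289345],
       [  0.        ,   0.        ,   1.        ]]), 'k1': -0.09069029149403263, 'rvec': array([ 2.19494713, -2.17404975,  0.11858281]), 'tvec': array([-0.12825977,  0.52237939,  1.39449996])}
wrist {'intrinsics': array([[335.85714696,   0.        , 259.49208745],
       [  0.        , 335.85714696, 193.35434084],
       [  0.        ,   0.        ,   1.        ]]), 'k1': 0.03385314982424422, 'tool_from_camera': array([[ 9.99999973e-01,  1.81928777e-04, -1.43045291e-04,
        -1.81394306e-03],
       [-1.30969170e-04,  9.54462186e-01,  2.98331892e-01,
        -7.55263468e-02],
       [ 1.90806478e-04, -2.98331865e-01,  9.54462185e-01,
        -1.42942212e-01],
       [ 0.00000000e+00,  0.00000000e+00,  0.00000000e+00,
         1.00000000e+00]])}
```

View pics/top0.png

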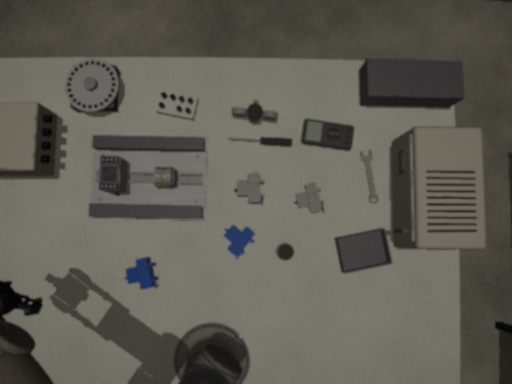

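View pics/side0.png

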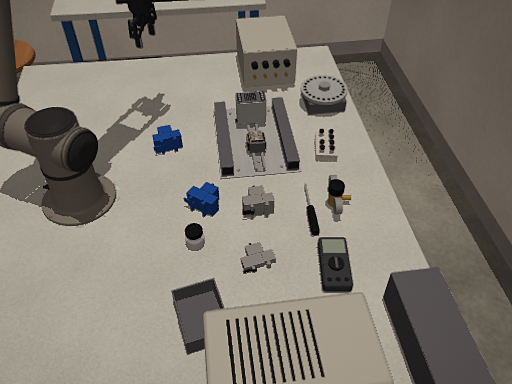

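View pics/wrist0.png

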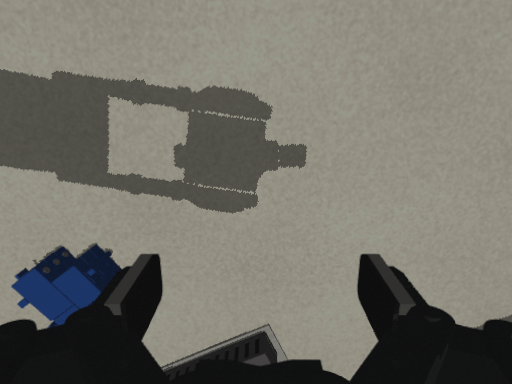

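```bash
cat > h.py <<'E'
from rig import r, vision
import cv2, numpy as np
from scipy.spatial.transform import Rotation as R
def rot(q): return R.from_quat([q[1],q[2],q[3],q[0]])
def undist(c,px):
    K=c["intrinsics"]; d=np.array([c["k1"],0,0,0,0])
    return cv2.undistortPoints(np.array(px,float).reshape(-1,1,2),K,d).reshape(-1,2)
def cam_pose(c,s=None):
    if "rvec" in c:
        Rc=cv2.Rodrigues(np.array(c["rvec"]))[0]; t=np.array(c["tvec"]).ravel()
        return Rc.T,-Rc.T@t
    T=c["tool_from_camera"]; Rt=rot(s["tcp_rot"]).as_matrix()
    return Rt@T[:3,:3], s["eef_pos"]+Rt@T[:3,3]
def onplane(c,px,z,s=None):
    u=undist(c,px); A,o=cam_pose(c,s)
    d=np.c_[u,np.ones(len(u))]@A.T
    return o+d*((z-o[2])/d[:,2])[:,None]
def proj(c,P,s=None):
    A,o=cam_pose(c,s); Rc=A.T; t=-Rc@o
    return cv2.projectPoints(np.array(P,float).reshape(-1,1,3),cv2.Rodrigues(Rc)[0],t,c["intrinsics"],np.array([c["k1"],0,0,0,0]))[0].reshape(-1,2)
def crop(f,x0,y0,x1,y1,k): return cv2.resize(f[y0:y1,x0:x1],None,fx=k,fy=k,interpolation=cv2.INTER_CUBIC)
E
python3 - <<'E'
from h import *
t=cv2.imread("pics/top0.png"); s=cv2.imread("pics/side0.png")
a=crop(t,220,165,340,225,6); b=crop(s,220,170,300,280,5)
cv2.imwrite("pics/tc.png",a); cv2.imwrite("pics/sc.png",b)
cv2.imwrite("pics/tp.png",crop(t,80,125,220,225,5))
E
```

```text
(no output)
```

View pics/tc.png

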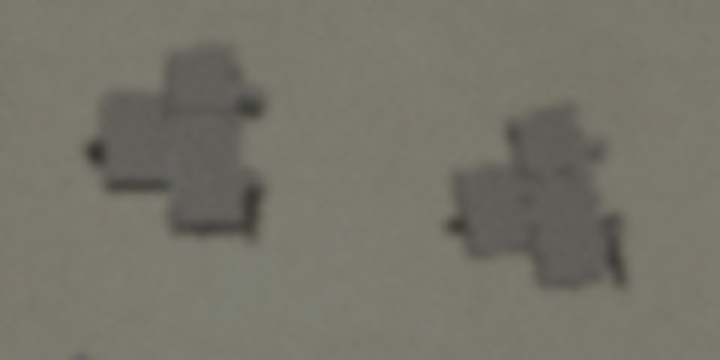

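View pics/sc.png

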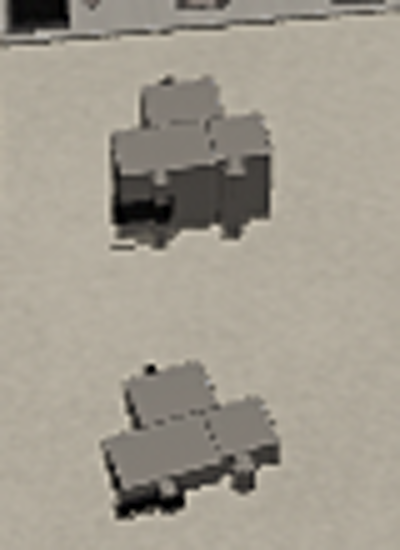

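View pics/tp.png

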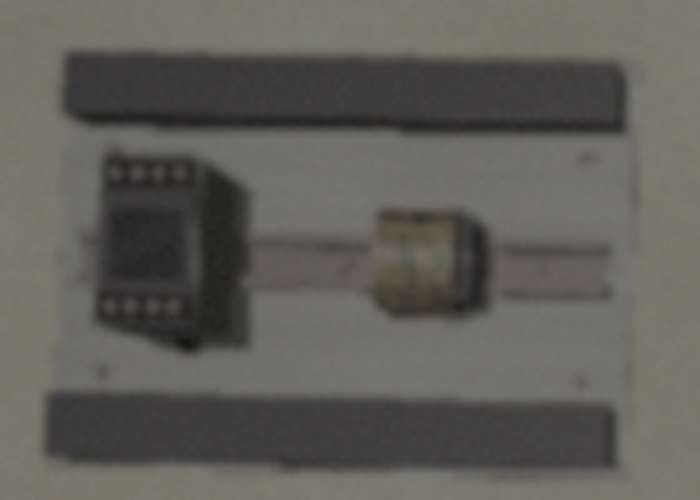

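Run:
```python
from h import *
c=vision.capture("top")
p=np.array([[166,52],[240,48],[170,232],[248,225],[102,93],[104,185]])/6+[220,165]
print(onplane(c,p,.054).round(4))
# panel corners z=.004 ; duct tops z .044
q=np.array([[65,52],[625,62],[48,460],[612,468]])/5+[80,125]
print(onplane(c,q,.044).round(4))
# PS top z=.112 corners, terminals top z=.061
print(onplane(c,np.array([[107,155],[195,160],[95,320],[190,325]])/5+[80,125],.112).round(4))
print(onplane(c,np.array([[377,210],[458,210],[377,310],[458,318]])/5+[80,125],.061).round(4))
s=r.sense(); print(rot(s["tcp_rot"]).as_matrix().round(3))
```

```text
[[ 0.5692 -0.1063  0.054 ]
 [ 0.5717 -0.1435  0.054 ]
 [ 0.4787 -0.1092  0.054 ]
 [ 0.4826 -0.1481  0.054 ]
 [ 0.5482 -0.0744  0.054 ]
 [ 0.5019 -0.0759  0.054 ]]
[[0.6844 0.3708 0.044 ]
 [0.6808 0.0252 0.044 ]
 [0.4337 0.3708 0.044 ]
 [0.4329 0.0285 0.044 ]]
[[0.6095 0.3203 0.112 ]
 [0.607  0.2684 0.112 ]
 [0.5131 0.3235 0.112 ]
 [0.5107 0.2678 0.112 ]]
[[0.5857 0.1711 0.061 ]
 [0.5861 0.1223 0.061 ]
 [0.5253 0.1694 0.061 ]
 [0.521  0.1207 0.061 ]]
[[ 0.438  0.899 -0.   ]
 [ 0.899 -0.438 -0.001]
 [-0.001 -0.    -1.   ]]
```

Emit:
{"name": "arm_command", "arguments": {
  "commands": [
    {"dx":-0.038,"dy":0.051,"dz":0,"turn":6},
    {"dx":-0.076,"dy":0.103,"dz":0,"turn":12},
    {"dx":-0.114,"dy":0.154,"dz":0,"turn":18},
    {"dx":-0.152,"dy":0.205,"dz":0,"turn":25},
    {"dx":-0.19,"dy":0.256,"dz":0,"turn":31},
    {"dx":-0.228,"dy":0.308,"dz":0,"turn":37},
    {"dx":-0.266,"dy":0.359,"dz":0,"turn":43},
    {"dx":-0.304,"dy":0.41,"dz":0,"turn":49},
    {"dx":-0.341,"dy":0.461,"dz":0,"turn":55},
    {"dx":-0.379,"dy":0.513,"dz":0,"turn":62}
  ],
  "claw": 1,
  "grip_force": 20
}}

```text
t: 1.45
eef_pos: [0.5195, -0.0844, 0.2311]
tcp_rot: [0.0, 1.0, 0.015, -0.0]
contact_force: [1.8, 0.9, 0.1]
finger_gap: 0.0855
```

```bash
cat > look.py <<'E'
from h import *
import sys,json,pickle
# usage: look.py tag cam...
tag=sys.argv[1]
for n in sys.argv[2:]:
    s=r.sense(); c=vision.capture(n); f=c["frame"]
    cv2.imwrite(f"pics/{n}_{tag}.png",f); pickle.dump((s,c),open(f"pics/{n}_{tag}.pkl","wb"))
s=r.sense(); Rm=rot(s["tcp_rot"])
print("t",s["t"],"pos",s["eef_pos"].round(4),"toolx ang",np.degrees(np.arctan2(Rm.as_matrix()[1,0],Rm.as_matrix()[0,0])).round(2),"z",Rm.as_matrix()[:,2].round(3),"F",s["contact_force"].round(2),"gap",round(s["finger_gap"],4),"q6",s["qpos"][5].round(2))
E
python3 look.py a wrist
```

```text
t 1.5 pos [ 0.5226 -0.0911  0.2307] toolx ang 1.26 z [ 0.002 -0.005 -1.   ] F [ 1.41 -6.46  0.15] gap 0.085 q6 -0.34
```

View pics/wrist_a.png

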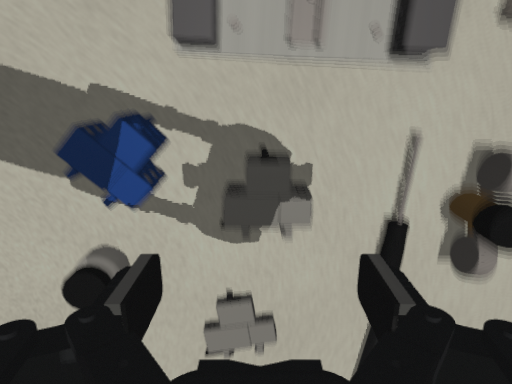

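```bash
python3 look.py b wrist; python3 -c "
from h import *
cv2.imwrite('pics/wb.png',crop(cv2.imread('pics/wrist_b.png'),200,130,330,250,6))"
```

```text
t 1.55 pos [ 0.5208 -0.0877  0.2304] toolx ang 1.55 z [ 0.    -0.002 -1.   ] F [ 0.29  1.07 -0.2 ] gap 0.0852 q6 -0.34
```

View pics/wb.png

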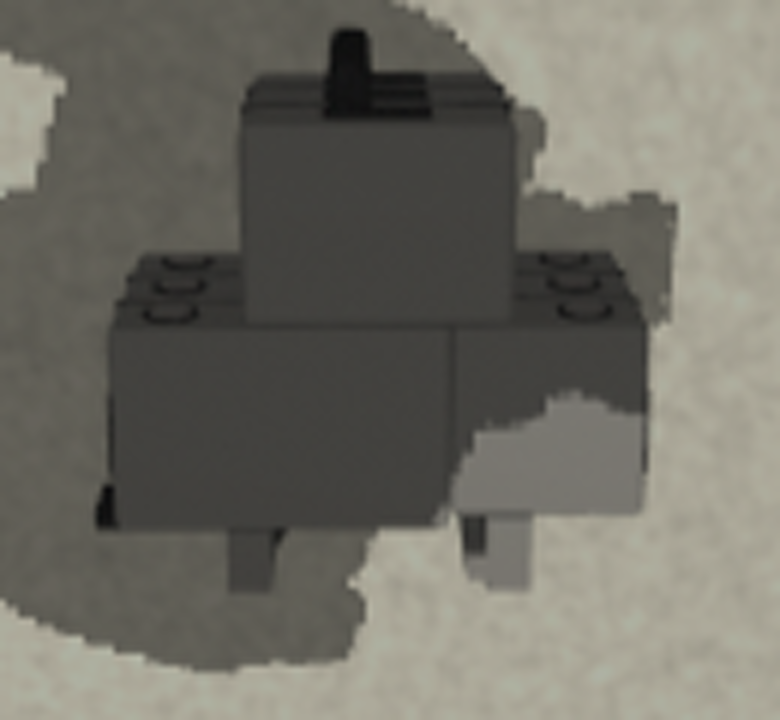

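Run:
```python
from h import *
import pickle
s,c=pickle.load(open("pics/wrist_b.pkl","rb"))
p=np.array([[242,122],[514,120],[513,322],[244,322],[111,322],[645,325],[642,513],[115,527],[229,592],[530,590]])/6+[200,130]-0.4
P=onplane(c,p,.054,s); print(P.round(4))
# fit: model (x,z) with world: x axis dir a, z axis dir b (left)
M=np.array([[-22.5,81],[22.5,81],[22.5,47],[-22.5,47],[-45,47],[45,47],[45,11],[-45,11],[-26,0],[26,0]])/1000
M[:,1]-=.0405
A=P[:,:2]
# rigid fit M(x,z)->world; 
mc=M.mean(0);ac=A.mean(0);H=(M-mc).T@(A-ac);U,_,V=np.linalg.svd(H);Rr=(V.T@np.diag([1,np.linalg.det(V.T@U.T)])@U.T)
t=ac-Rr@mc
print("mid",t,"ang",np.degrees(np.arctan2(Rr[1,0],Rr[0,0])),"nose",Rr@[0,.0235]+t)
print((A-(M@Rr.T+t)).round(4))
```

```text
[[ 0.5036 -0.0745  0.054 ]
 [ 0.547  -0.0732  0.054 ]
 [ 0.5483 -0.1067  0.054 ]
 [ 0.5041 -0.1076  0.054 ]
 [ 0.4822 -0.1081  0.054 ]
 [ 0.5701 -0.1067  0.054 ]
 [ 0.5717 -0.1399  0.054 ]
 [ 0.4823 -0.1443  0.054 ]
 [ 0.5017 -0.1559  0.054 ]
 [ 0.5534 -0.1544  0.054 ]]
mid [ 0.52634034 -0.11383444] ang 1.686589944720494 nose [ 0.52564868 -0.09034462]
[[ 0.0009 -0.0004]
 [-0.0007 -0.0005]
 [-0.0003  0.    ]
 [ 0.0004  0.0004]
 [ 0.001   0.0006]
 [-0.001  -0.0007]
 [-0.0005  0.0021]
 [ 0.0001  0.0003]
 [ 0.0002 -0.0008]
 [-0.0001 -0.0009]]
```

Emit:
{"name": "arm_command", "arguments": {
  "commands": [
    {"dx":0.005,"dy":-0.004,"dz":0.05},
    {"dx":0.005,"dy":-0.004,"dz":0.1},
    {"dx":0.005,"dy":-0.004,"dz":0.15},
    {"dx":0.005,"dy":-0.004,"dz":0.19},
    {"dx":0.005,"dy":-0.004,"dz":0.21},
    {"dx":0.005,"dy":-0.004,"dz":0.222},
    {"dx":0.005,"dy":-0.004,"dz":0.222},
    {"dx":0.005,"dy":-0.004,"dz":0.222}
  ]
}}

```text
validation failed for argument at $.co...
```

```bash
python3 look.py c wrist side;python3 -c "
from h import *
cv2.imwrite('pics/sc2.png',crop(cv2.imread('pics/side_c.png'),190,130,340,250,5))"
```

```text
t 1.65 pos [ 0.5188 -0.0833  0.2304] toolx ang 1.89 z [-0.002 -0.    -1.   ] F [-0.14  0.1   0.05] gap 0.0855 q6 -0.34
```

View pics/wrist_c.png

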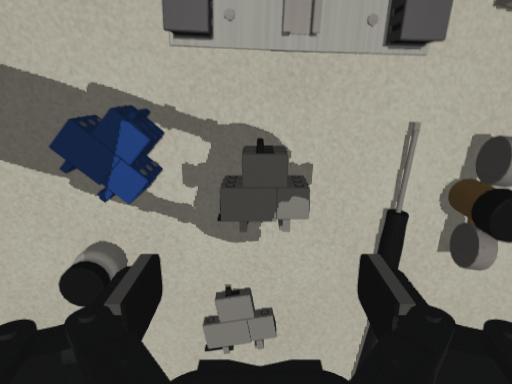

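View pics/sc2.png

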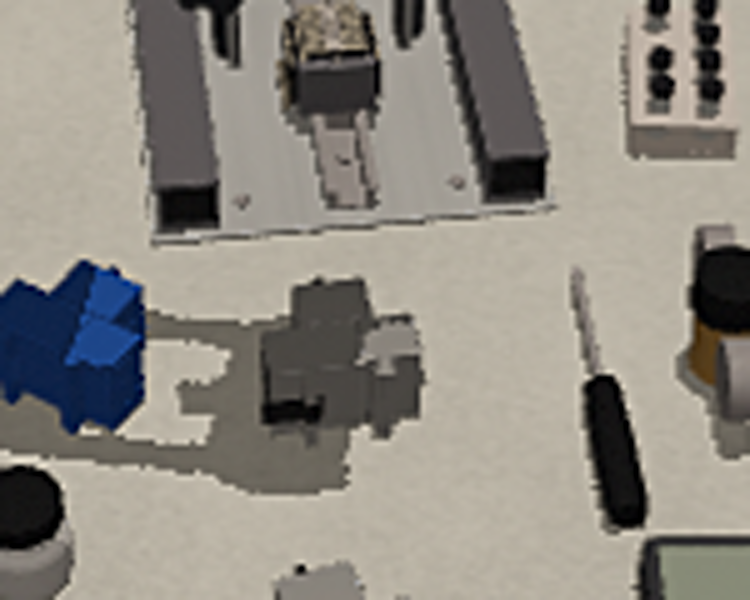

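```bash
python3 look.py d wrist; python3 -c "
from h import *
cv2.imwrite('pics/wd.png',crop(cv2.imread('pics/wrist_d.png'),200,120,330,240,6))"
```

```text
t 1.7 pos [ 0.5184 -0.0823  0.2307] toolx ang 1.99 z [-0.002  0.    -1.   ] F [-0.87  1.16 -0.66] gap 0.0855 q6 -0.34
```

View pics/wd.png

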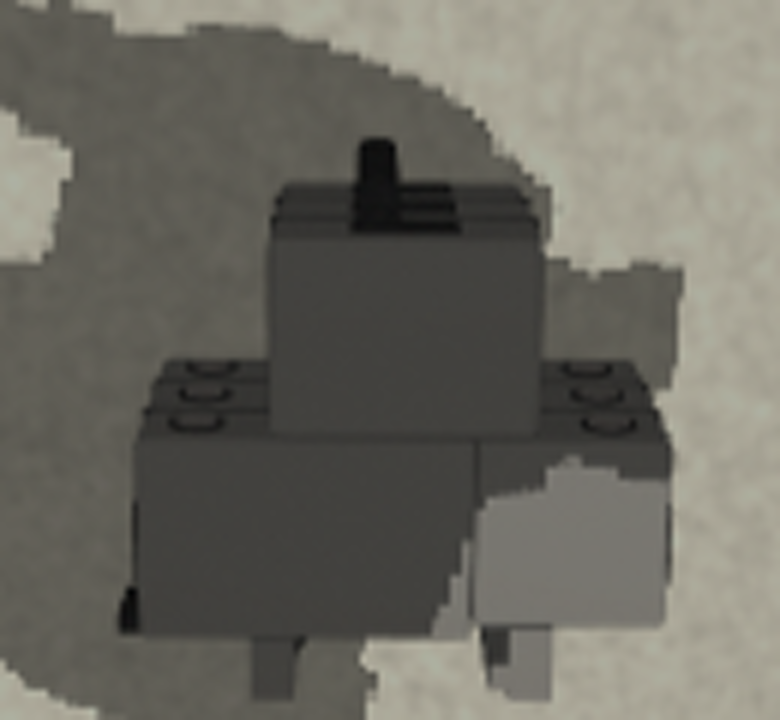

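Run:
```python
from h import *
import pickle
s,c=pickle.load(open("pics/wrist_d.pkl","rb"))
p=np.array([[269,236],[543,236],[541,434],[272,434],[136,438],[671,440],[665,625],[140,637],[253,699],[551,699]])/6+[200,120]-0.4
P=onplane(c,p,.054,s)
M=np.array([[-22.5,81],[22.5,81],[22.5,47],[-22.5,47],[-45,47],[45,47],[45,11],[-45,11],[-26,0],[26,0]])/1000
M[:,1]-=.0405
A=P[:,:2]
mc=M.mean(0);ac=A.mean(0);H=(M-mc).T@(A-ac);U,_,V=np.linalg.svd(H);Rr=(V.T@np.diag([1,np.linalg.det(V.T@U.T)])@U.T)
t=ac-Rr@mc
print("mid",t,"ang",np.degrees(np.arctan2(Rr[1,0],Rr[0,0])),"nose",Rr@[0,.0235]+t)
print((A-(M@Rr.T+t)).round(4))
```

```text
mid [ 0.52663648 -0.11404693] ang 2.1047434889650156 nose [ 0.52577341 -0.09056279]
[[ 0.0007 -0.0002]
 [-0.0003 -0.0004]
 [ 0.0002  0.0003]
 [ 0.0006  0.0004]
 [ 0.0005 -0.0002]
 [-0.0007 -0.0009]
 [-0.0005  0.0021]
 [-0.0001  0.0001]
 [ 0.     -0.0005]
 [-0.0005 -0.0007]]
```

Emit:
{"name": "arm_command", "arguments": {
  "commands": [
    {"dx":0.007,"dy":0.0015,"dz":0.05,"turn":0},
    {"dx":0.007,"dy":0.0015,"dz":0.1,"turn":0},
    {"dx":0.007,"dy":0.0015,"dz":0.15,"turn":0},
    {"dx":0.007,"dy":0.0015,"dz":0.185,"turn":0},
    {"dx":0.007,"dy":0.0015,"dz":0.21,"turn":0},
    {"dx":0.007,"dy":0.0015,"dz":0.222,"turn":0},
    {"dx":0.007,"dy":0.0015,"dz":0.222,"turn":0},
    {"dx":0.007,"dy":0.0015,"dz":0.222,"turn":0}
  ]
}}

```text
t: 2.7
eef_pos: [0.5258, -0.0834, 0.0098]
tcp_rot: [0.0, 1.0, 0.018, 0.0]
contact_force: [-0.9, -0.1, -0.3]
finger_gap: 0.0857
```

```bash
python3 look.py e wrist
```

```text
t 2.75 pos [ 0.5259 -0.0835  0.0099] toolx ang 2.01 z [ 0.    -0.001 -1.   ] F [-0.3   0.34  0.29] gap 0.0852 q6 -0.34
```

View pics/wrist_e.png

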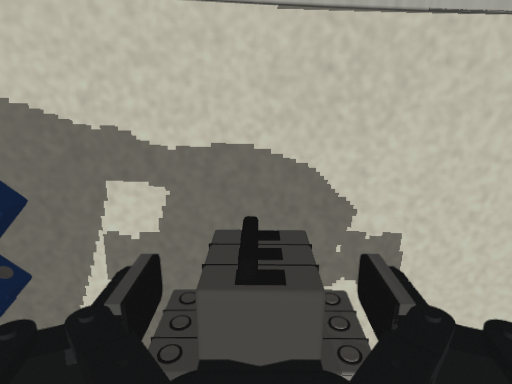

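Emit:
{"name": "arm_command", "arguments": {
  "commands": [
    {"dx":0,"dy":0,"dz":0.002,"turn":0},
    {"dx":0,"dy":0,"dz":0.002,"turn":0},
    {"dx":0,"dy":0,"dz":0.002,"turn":0},
    {"dx":0,"dy":0,"dz":0.002,"turn":0},
    {"dx":0,"dy":0,"dz":0.002,"turn":0},
    {"dx":0,"dy":0,"dz":0.002,"turn":0}
  ],
  "claw": 0,
  "grip_force": 20
}}

```text
t: 3.5
eef_pos: [0.526, -0.0836, 0.0082]
tcp_rot: [0.0, 1.0, 0.018, 0.0]
contact_force: [-1.6, -0.2, 6.1]
finger_gap: 0.0447
```

Emit:
{"name": "arm_command", "arguments": {
  "commands": [
    {"dx":0,"dy":0,"dz":-0.01,"turn":0},
    {"dx":0,"dy":0,"dz":-0.02,"turn":0},
    {"dx":0,"dy":0,"dz":-0.035,"turn":0},
    {"dx":0,"dy":0,"dz":-0.05,"turn":0},
    {"dx":0,"dy":0,"dz":-0.065,"turn":0},
    {"dx":0,"dy":0,"dz":-0.08,"turn":0},
    {"dx":0,"dy":0,"dz":-0.08,"turn":0}
  ]
}}

```text
t: 4.38
eef_pos: [0.5268, -0.0838, 0.0898]
tcp_rot: [0.001, 1.0, 0.018, 0.002]
contact_force: [0.6, -0.1, -4.7]
finger_gap: 0.0447
```

```bash
python3 look.py f wrist side;python3 -c "
from h import *
cv2.imwrite('pics/sf.png',crop(cv2.imread('pics/side_f.png'),190,130,340,250,5))"
```

```text
t 4.475 pos [ 0.5257 -0.0835  0.0882] toolx ang 2.01 z [ 0.001 -0.001 -1.   ] F [-0.95 -0.08 -4.6 ] gap 0.0448 q6 -0.34
```

View pics/wrist_f.png

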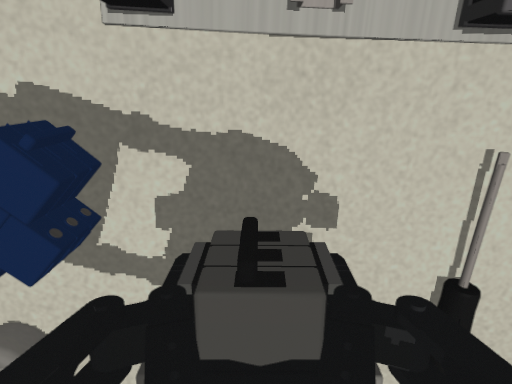

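View pics/sf.png

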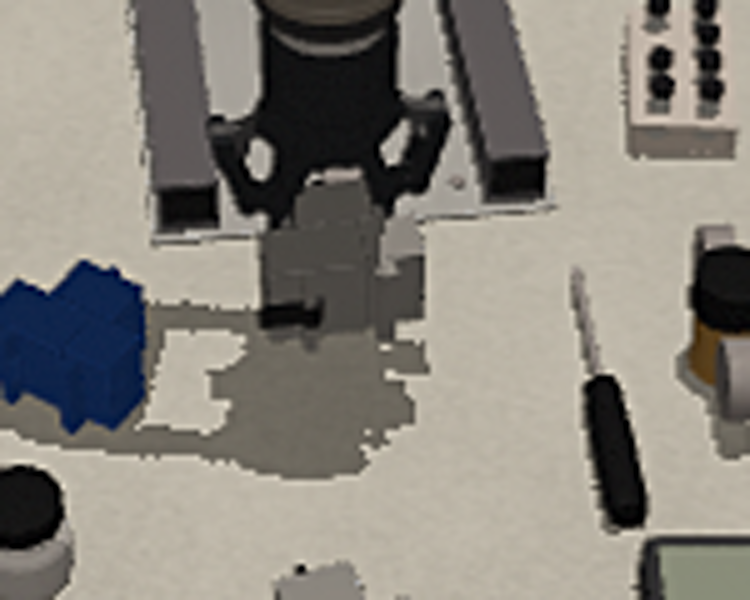

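Emit:
{"name": "arm_command", "arguments": {
  "commands": [
    {"dx":0,"dy":0,"dz":0.02,"turn":0},
    {"dx":0,"dy":0,"dz":0.04,"turn":0},
    {"dx":0,"dy":0,"dz":0.06,"turn":0},
    {"dx":0,"dy":0,"dz":0.073,"turn":0},
    {"dx":0,"dy":0,"dz":0.079,"turn":0},
    {"dx":0,"dy":0,"dz":0.08,"turn":0},
    {"dx":0,"dy":0,"dz":0.08,"turn":0}
  ]
}}

```text
t: 5.35
eef_pos: [0.5261, -0.0836, 0.0085]
tcp_rot: [0.0, 1.0, 0.018, 0.001]
contact_force: [-0.9, 0.4, -4.6]
finger_gap: 0.0448
```

Emit:
{"name": "arm_command", "arguments": {
  "commands": [
    {"dx":0,"dy":0,"dz":0,"turn":0},
    {"dx":0,"dy":0,"dz":0,"turn":0},
    {"dx":0,"dy":0,"dz":0,"turn":0},
    {"dx":0,"dy":-0.005,"dz":-0.015,"turn":0},
    {"dx":0,"dy":-0.013,"dz":-0.033,"turn":0},
    {"dx":0,"dy":-0.013,"dz":-0.034,"turn":0},
    {"dx":0,"dy":-0.013,"dz":-0.034,"turn":0}
  ],
  "claw": 0.7
}}

```text
t: 6.22
eef_pos: [0.5256, -0.0706, 0.0427]
tcp_rot: [0.001, 1.0, 0.018, 0.001]
contact_force: [0.1, -0.2, -0.1]
finger_gap: 0.0596
```

```bash
python3 look.py g wrist side;python3 -c "
from h import *
cv2.imwrite('pics/sg.png',crop(cv2.imread('pics/side_g.png'),190,130,340,250,5))"
```

```text
t 6.325 pos [ 0.5253 -0.0707  0.0421] toolx ang 2.0 z [ 0.001 -0.001 -1.   ] F [-0.42  0.23  0.54] gap 0.0598 q6 -0.31
```

View pics/wrist_g.png

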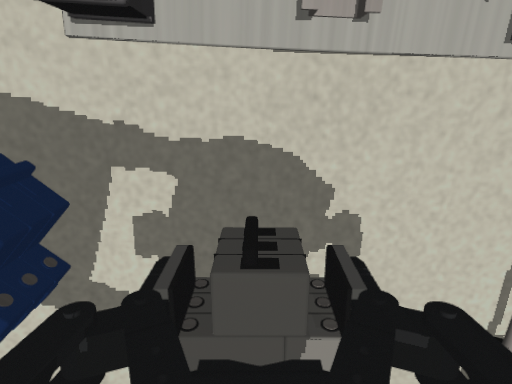

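View pics/sg.png

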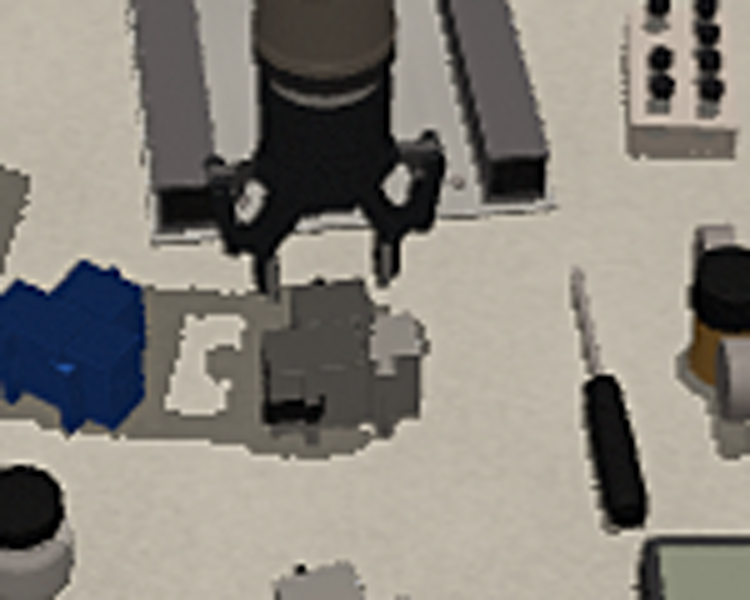

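Emit:
{"name": "arm_command", "arguments": {
  "commands": [
    {"dx":0,"dy":0,"dz":0,"turn":0},
    {"dx":0,"dy":0,"dz":0,"turn":0},
    {"dx":0,"dy":0,"dz":0,"turn":0},
    {"dx":0,"dy":0,"dz":0,"turn":0}
  ],
  "claw": 0
}}

```text
t: 6.82
eef_pos: [0.5251, -0.0708, 0.0419]
tcp_rot: [0.0, 1.0, 0.017, 0.0]
contact_force: [-1.1, -1.6, -1.0]
finger_gap: 0.044
```

Emit:
{"name": "arm_command", "arguments": {
  "commands": [
    {"dx":0,"dy":0,"dz":-0.01,"turn":0},
    {"dx":0,"dy":0,"dz":-0.02,"turn":0},
    {"dx":0,"dy":0,"dz":-0.03,"turn":0},
    {"dx":0,"dy":0,"dz":-0.04,"turn":0},
    {"dx":0,"dy":0,"dz":-0.04,"turn":0}
  ]
}}

```text
t: 7.45
eef_pos: [0.5257, -0.0709, 0.083]
tcp_rot: [0.001, 1.0, 0.017, 0.001]
contact_force: [-0.4, 0.4, -5.0]
finger_gap: 0.0439
```

```bash
python3 look.py h wrist side;python3 -c "
from h import *
cv2.imwrite('pics/sh.png',crop(cv2.imread('pics/side_h.png'),190,130,340,250,5))"
```

```text
t 7.55 pos [ 0.525  -0.0707  0.0819] toolx ang 2.0 z [ 0.    -0.001 -1.   ] F [ 0.12  0.9  -4.13] gap 0.0442 q6 -0.31
```

View pics/wrist_h.png

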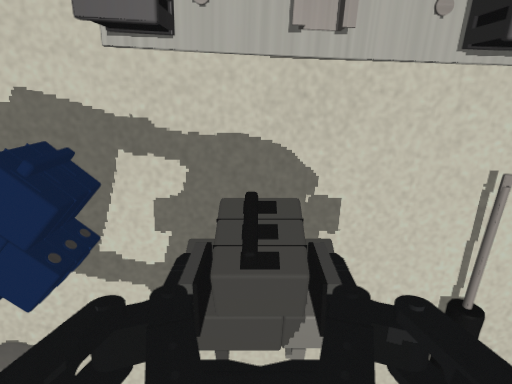

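View pics/sh.png

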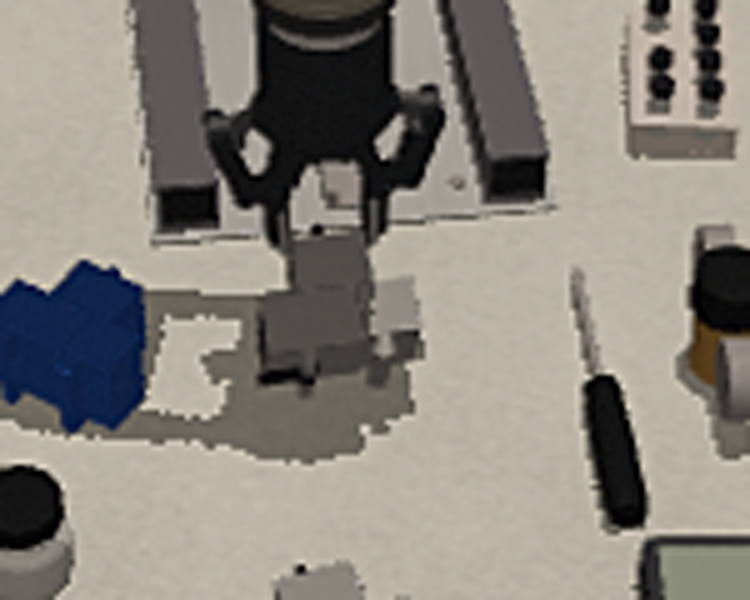

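```bash
cat > fit.py <<'E'
from h import *
import pickle
from scipy.optimize import least_squares
def fitpose(tag,obs,x0,cam="wrist"):
    """obs: list of (model pt mm in breaker frame [x,y,z above underside], pixel); x0: pos(3) + rotvec-ish matrix"""
    s,c=pickle.load(open(f"pics/{cam}_{tag}.pkl","rb"))
    M=np.array([o[0] for o in obs],float)/1000; M[:,2]-=.0405
    px=np.array([o[1] for o in obs],float)
    def P(v): return M@R.from_rotvec(v[3:]).as_matrix().T+v[:3]
    f=lambda v:(proj(c,P(v),s)-px).ravel()
    o=least_squares(f,x0,x_scale=[.01]*3+[.1]*3)
    Rm=R.from_rotvec(o.x[3:]).as_matrix()
    print("mid",o.x[:3].round(4),"rms",np.sqrt(np.mean(o.fun**2)).round(2)); print(Rm.round(3))
    print(o.fun.reshape(-1,2).round(1).tolist())
    return o.x,Rm
E
python3 - <<'E'
from h import *
print(cam_pose(vision.capture("side"))[1])
im=cv2.imread('pics/wrist_h.png'); cv2.imwrite('pics/wh.png',crop(im,180,180,340,370,4)[:600*4])
E
```

```text
[ 0.39051678 -1.10563994  1.10832819]
```

View pics/wh.png

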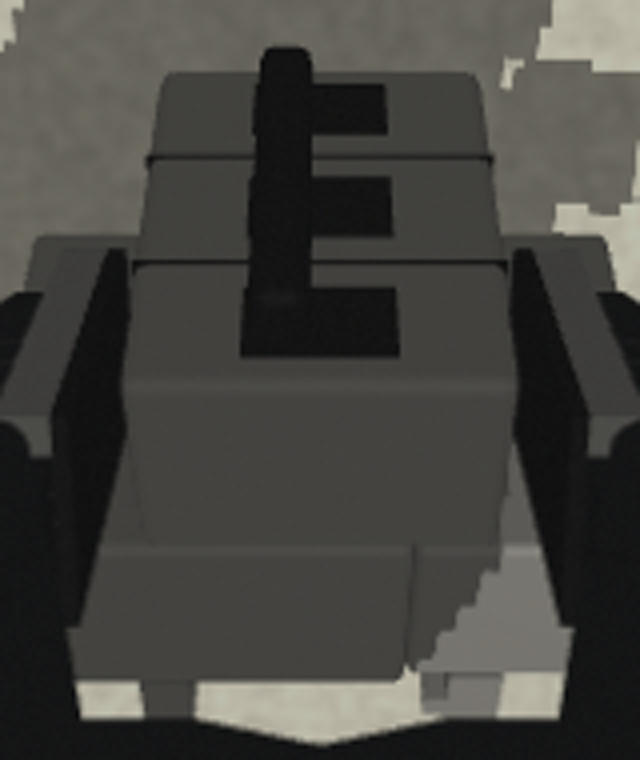

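Run:
```python
from fit import *
g=lambda x,y:(x/4+180-.4,y/4+180-.4)
obs=[((-22.5,27,81),g(163,72)),((22.5,27,81),g(482,72)),((-22.5,-27,81),g(125,380)),((22.5,-27,81),g(517,380)),
((-22.5,-27,47),g(148,545)),((22.5,-27,47),g(505,545)),((-45,-27,11),g(73,680)),((45,-27,11),g(573,672)),((-26,-27,0),g(140,715)) ]
th=np.radians(45)
X=np.array([[1,0,0],[0,-np.sin(th),-np.cos(th)],[0,0,0]]).T
x=np.array([1,0,0.]); z=np.array([0,np.cos(th),np.sin(th)]); y=np.cross(z,x)
R0=R.from_matrix(np.c_[x,y,z]).as_rotvec()
v,Rm=fitpose("h",obs[:-1],np.r_[.525,-.1,.07,R0])
for p in [(0,27,0),(0,-27,0),(0,27,81),(0,-20,75)]:
    q=np.array(p)/1000; q[2]-=.0405; print(p,(Rm@q+v[:3]).round(4))
```

```text
mid [ 0.5274 -0.1088  0.0438] rms 4.67
[[ 0.999 -0.015 -0.037]
 [ 0.04   0.39   0.92 ]
 [ 0.    -0.921  0.39 ]]
[[2.1, 3.3], [-2.7, 2.9], [2.4, 1.6], [-1.3, 1.1], [2.4, -1.6], [-3.7, -2.1], [-11.2, -3.4], [11.8, -2.2]]
(0, 27, 0) [ 0.5285 -0.1356  0.0031]
(0, -27, 0) [ 0.5294 -0.1566  0.0528]
(0, 27, 81) [ 0.5255 -0.0611  0.0347]
(0, -20, 75) [ 0.5265 -0.0849  0.0756]
```

Emit:
{"name": "arm_command", "arguments": {
  "commands": [
    {"dx":0,"dy":0,"dz":-0.01,"turn":0},
    {"dx":0,"dy":0,"dz":-0.02,"turn":0},
    {"dx":0,"dy":0,"dz":-0.03,"turn":0},
    {"dx":0,"dy":0,"dz":-0.04,"turn":0},
    {"dx":0,"dy":0,"dz":-0.04,"turn":0}
  ]
}}

```text
t: 8.22
eef_pos: [0.5255, -0.0708, 0.1227]
tcp_rot: [0.001, 1.0, 0.017, 0.001]
contact_force: [-0.7, 0.1, -4.8]
finger_gap: 0.044
```

```bash
python3 look.py i wrist side;python3 -c "
from h import *
im=cv2.imread('pics/wrist_i.png'); cv2.imwrite('pics/wi.png',crop(im,180,180,340,370,3)[:600*4])
cv2.imwrite('pics/si.png',crop(cv2.imread('pics/side_i.png'),190,130,340,250,5))"
```

```text
t 8.325 pos [ 0.5247 -0.0706  0.1216] toolx ang 2.0 z [-0.001 -0.001 -1.   ] F [ 0.27 -0.18 -4.66] gap 0.0439 q6 -0.31
```

View pics/wi.png

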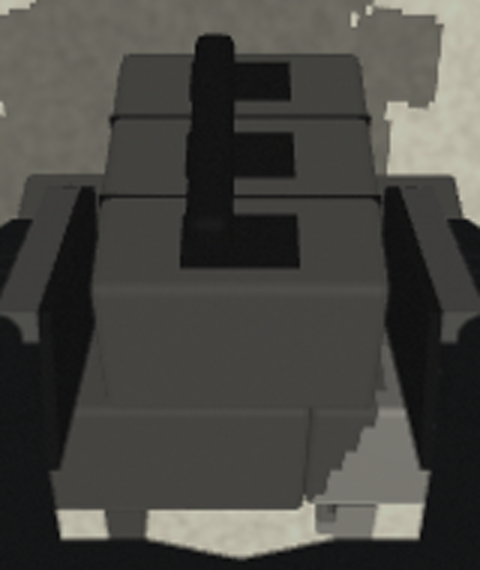

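View pics/si.png

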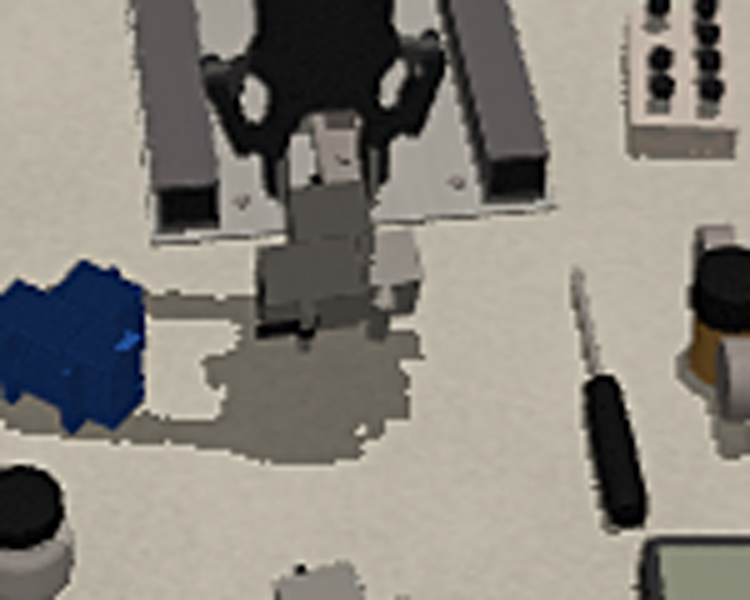

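Run:
```python
from fit import *
g=lambda x,y:(x/3+180-.4,y/3+180-.4)
obs=[((-22.5,27,81),g(121,54)),((22.5,27,81),g(363,54)),((-22.5,-27,81),g(93,290)),((22.5,-27,81),g(388,290)),
((-22.5,-27,47),g(105,408)),((22.5,-27,47),g(383,408)),((0,-27,11),g(240,508)) ]
th=np.radians(25)
x=np.array([1,0,0.]); z=np.array([0,np.cos(th),np.sin(th)]); y=np.cross(z,x)
R0=R.from_matrix(np.c_[x,y,z]).as_rotvec()
v,Rm=fitpose("i",obs,np.r_[.525,-.1,.1,R0])
T=np.array([.5247,-.0706,.1216])
for p in [(0,27,0),(0,-27,0),(0,27,81),(0,-20,75)]:
    q=np.array(p)/1000; q[2]-=.0405; print(p,(Rm@q+v[:3]-T).round(4))
c=vision.capture("top")
# duct near edges etc
print(proj(c,[[.432,.15,.044],[.472,.15,.044],[.432,.03,.044]]))
```

```text
mid [ 0.527  -0.1036  0.0921] rms 1.17
[[ 0.999 -0.009 -0.037]
 [ 0.037  0.39   0.92 ]
 [ 0.006 -0.921  0.39 ]]
[[0.9, -0.6], [-1.0, -0.7], [-0.8, -0.2], [1.4, -0.1], [1.7, 0.6], [-3.1, 0.7], [0.8, 0.2]]
(0, 27, 0) [ 0.0035 -0.0597 -0.0701]
(0, -27, 0) [ 0.004  -0.0808 -0.0204]
(0, 27, 81) [ 0.0005  0.0148 -0.0385]
(0, -20, 75) [ 0.0012 -0.009   0.0024]
[[162.0739512  218.46762513]
 [162.39812048 205.19648043]
 [201.89092858 218.9059658 ]]
```

Emit:
{"name": "arm_command", "arguments": {
  "commands": [
    {"dx":0,"dy":-0.015,"dz":-0.04,"turn":5},
    {"dx":-0.001,"dy":-0.05,"dz":-0.08,"turn":15},
    {"dx":-0.002,"dy":-0.09,"dz":-0.085,"turn":25},
    {"dx":-0.003,"dy":-0.13,"dz":-0.085,"turn":35},
    {"dx":-0.004,"dy":-0.17,"dz":-0.085,"turn":45},
    {"dx":-0.005,"dy":-0.21,"dz":-0.085,"turn":55},
    {"dx":-0.006,"dy":-0.25,"dz":-0.085,"turn":65},
    {"dx":-0.007,"dy":-0.29,"dz":-0.085,"turn":74},
    {"dx":-0.008,"dy":-0.33,"dz":-0.085,"turn":82},
    {"dx":-0.008,"dy":-0.36,"dz":-0.085,"turn":88}
  ]
}}

```text
t: 9.62
eef_pos: [0.5036, 0.2905, 0.2056]
tcp_rot: [0.001, 0.73, -0.683, -0.0]
contact_force: [0.6, 0.2, -4.2]
finger_gap: 0.0443
```

```bash
python3 look.py j0 top; python3 look.py j wrist side
```

```text
t 9.675 pos [0.5032 0.2938 0.2055] toolx ang -86.31 z [-0.002  0.002 -1.   ] F [-1.24  3.05 -3.76] gap 0.0443 q6 1.9
t 9.775 pos [0.5036 0.2901 0.2054] toolx ang -85.84 z [-0.002 -0.001 -1.   ] F [-0.24 -1.26 -3.38] gap 0.0437 q6 1.89
```

View pics/wrist_j.png

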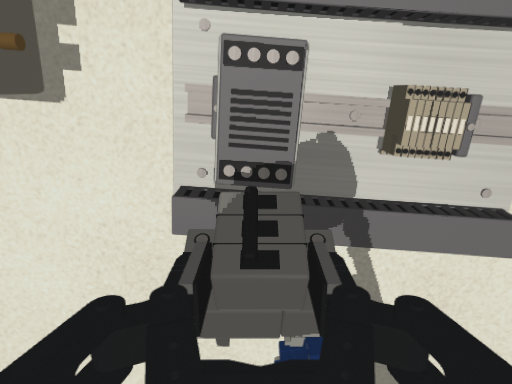

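View pics/side_j.png

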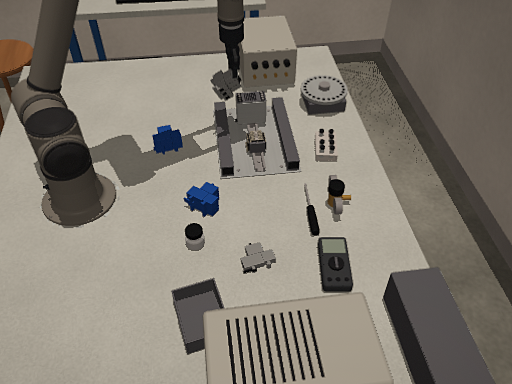

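Run:
```python
from fit import *
s,c=pickle.load(open("pics/wrist_j.pkl","rb"))
print(onplane(c,[[217,186],[294,188],[221,36],[307,42]],.112,s).round(4))
print("term",onplane(c,[[408,87],[466,92],[393,154],[452,160]],.061,s).round(4))
print("rail",onplane(c,[[302,96],[385,104],[300,130],[380,140]],.019,s).round(4))
im=cv2.imread('pics/wrist_j.png'); cv2.imwrite('pics/wj.png',crop(im,180,160,340,360,3))
```

```text
[[0.5088 0.3236 0.112 ]
 [0.511  0.2671 0.112 ]
 [0.6088 0.3235 0.112 ]
 [0.6088 0.2683 0.112 ]]
term [[0.5869 0.1773 0.061 ]
 [0.5856 0.1305 0.061 ]
 [0.532  0.179  0.061 ]
 [0.5299 0.1281 0.061 ]]
rail [[0.5742 0.2568 0.019 ]
 [0.5717 0.1782 0.019 ]
 [0.5427 0.2554 0.019 ]
 [0.538  0.1769 0.019 ]]
```

View pics/wj.png

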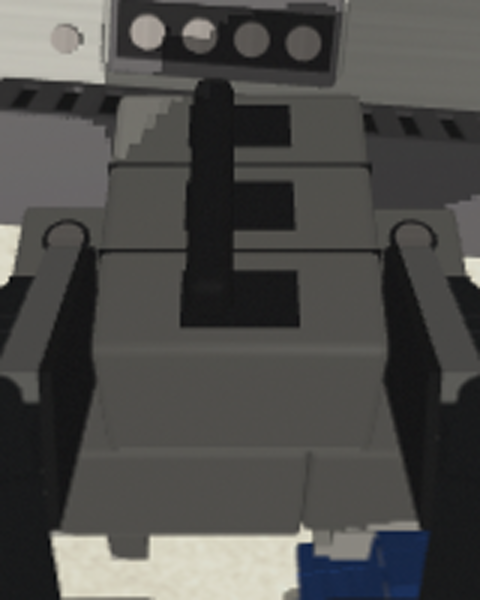

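```bash
cat >> fit.py <<'E'
def r0(xdir_deg,tilt_deg,upside=False):
    """lying->upright family: z horizontal part at left of x; tilt 90 = upright"""
    a=np.radians(xdir_deg); th=np.radians(tilt_deg)
    x=np.array([np.cos(a),np.sin(a),0]); l=np.array([-np.sin(a),np.cos(a),0])
    z=l*np.cos(th)+np.array([0,0,1])*np.sin(th); y=np.cross(z,x)
    return R.from_matrix(np.c_[x,y,z]).as_rotvec()
def rel(v,Rm,tag,pts,cam="wrist"):
    s,_=pickle.load(open(f"pics/{cam}_{tag}.pkl","rb")); Rt=rot(s["tcp_rot"]).as_matrix()
    for p in pts:
        q=np.array(p)/1000; q[2]-=.0405; w=Rm@q+v[:3]; print(p,"world",w.round(4),"tool",(Rt.T@(w-s["eef_pos"])).round(4))
E
python3 - <<'E'
from fit import *
g=lambda x,y:(x/3+180-.3,y/3+160-.3)
obs=[((-22.5,27,81),g(117,95)),((22.5,27,81),g(362,97)),((-22.5,-27,81),g(95,348)),((22.5,-27,81),g(388,348)),
((-22.5,-27,47),g(107,447)),((22.5,-27,47),g(380,447)),((0,-27,11),g(240,530)) ]
v,Rm=fitpose("j",obs,np.r_[.47,.29,.18,r0(-88,30)])
rel(v,Rm,"j",[(0,27,0),(0,27,81),(0,-20,75)])
E
```

```text
mid [0.4755 0.2898 0.1709] rms 1.26
[[ 0.066  0.474  0.878]
 [-0.998  0.037  0.055]
 [-0.006 -0.88   0.475]]
[[1.4, -0.5], [-0.8, -1.4], [-0.6, 0.1], [1.0, -0.2], [2.0, 1.0], [-3.3, 0.7], [0.4, 0.3]]
(0, 27, 0) world [0.4527 0.2886 0.1279] tool [0.0021 0.0506 0.0777]
(0, 27, 81) world [0.5239 0.293  0.1664] tool [ 0.0022 -0.0206  0.0391]
(0, -20, 75) world [0.4963 0.291  0.2049] tool [0.0024 0.0071 0.0006]
```

Emit:
{"name": "arm_command", "arguments": {
  "commands": [
    {"dx":-0.005,"dy":0.0086,"dz":0.03,"turn":2},
    {"dx":-0.005,"dy":0.0086,"dz":0.047,"turn":2},
    {"dx":-0.005,"dy":0.009,"dz":0.053,"turn":2},
    {"dx":-0.005,"dy":0.013,"dz":0.057,"turn":2},
    {"dx":-0.006,"dy":0.0175,"dz":0.061,"turn":2}
  ]
}}

```text
t: 10.4
eef_pos: [0.4858, 0.2945, 0.1451]
tcp_rot: [0.001, 0.72, -0.694, -0.0]
contact_force: [-0.9, -0.7, -0.5]
finger_gap: 0.0442
```

```bash
python3 look.py k wrist
```

```text
t 10.45 pos [0.4848 0.2946 0.1446] toolx ang -87.84 z [-0.002 -0.001 -1.   ] F [-0.94 -0.3  -2.14] gap 0.0439 q6 1.94
```

View pics/wrist_k.png

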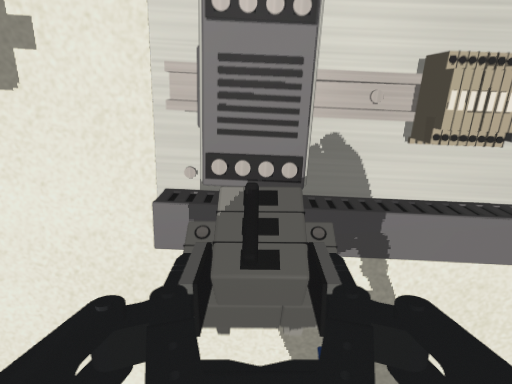

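Emit:
{"name": "arm_command", "arguments": {
  "commands": [
    {"dx":0,"dy":0.005,"dz":0.0055,"turn":0},
    {"dx":0,"dy":0.0083,"dz":0.0106,"turn":0},
    {"dx":0,"dy":0.0108,"dz":0.0166,"turn":0},
    {"dx":0,"dy":0.0126,"dz":0.022,"turn":0},
    {"dx":0,"dy":0.0126,"dz":0.022,"turn":0}
  ]
}}

```text
t: 11.08
eef_pos: [0.4738, 0.2942, 0.1261]
tcp_rot: [-0.001, 0.72, -0.694, 0.001]
contact_force: [-5.3, -4.6, 22.8]
finger_gap: 0.0443
```

```bash
python3 look.py l wrist; python3 -c "
from h import *
im=cv2.imread('pics/wrist_l.png'); cv2.imwrite('pics/wl.png',crop(im,180,160,340,360,3))"
```

```text
t 11.125 pos [0.4738 0.2942 0.1261] toolx ang -87.82 z [ 0.004  0.    -1.   ] F [-4.51 -4.4  22.33] gap 0.044 q6 1.95
```

View pics/wl.png

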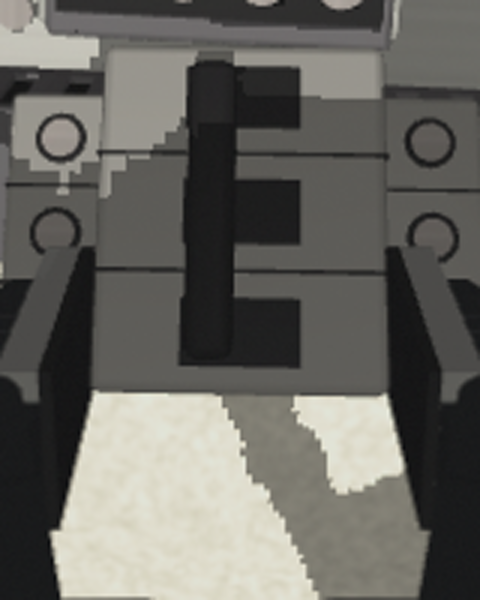

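Run:
```python
from fit import *
g=lambda x,y:(x/3+180-.3,y/3+160-.3)
obs=[((-22.5,27,81),g(107,47)),((22.5,27,81),g(384,50)),((-22.5,-27,81),g(92,393)),((22.5,-27,81),g(389,393)),
((-45,9,47),g(6,183)),((45,9,47),g(480,190)) ,((-33.7,18,47),g(61,137)),((33.7,18,47),g(431,142))]
v,Rm=fitpose("l",obs,np.r_[.47,.29,.1,r0(-88,75)])
rel(v,Rm,"l",[(0,27,0),(0,-27,0),(0,27,81),(0,-20,75)])
```

```text
mid [0.4664 0.2912 0.0898] rms 1.28
[[ 0.029  0.867  0.497]
 [-1.     0.02   0.023]
 [ 0.01  -0.497  0.868]]
[[-0.4, -0.8], [0.3, -0.7], [-0.7, 0.1], [1.0, 1.5], [0.4, 0.1], [0.4, -0.3], [2.7, 0.1], [-3.7, -0.1]]
(0, 27, 0) world [0.4697 0.2908 0.0412] tool [0.0032 0.0046 0.0849]
(0, -27, 0) world [0.4228 0.2897 0.0681] tool [0.0025 0.0513 0.0579]
(0, 27, 81) world [0.5099 0.2927 0.1115] tool [ 0.0029 -0.036   0.0148]
(0, -20, 75) world [0.4662 0.2916 0.1297] tool [ 0.0023  0.0077 -0.0036]
```

Emit:
{"name": "arm_command", "arguments": {
  "commands": [
    {"dx":0,"dy":0,"dz":-0.04,"turn":0},
    {"dx":0.02,"dy":-0.002,"dz":-0.08,"turn":-8},
    {"dx":0.06,"dy":-0.006,"dz":-0.09,"turn":-18},
    {"dx":0.1,"dy":-0.01,"dz":-0.09,"turn":-28},
    {"dx":0.14,"dy":-0.015,"dz":-0.09,"turn":-38},
    {"dx":0.185,"dy":-0.02,"dz":-0.09,"turn":-48},
    {"dx":0.23,"dy":-0.025,"dz":-0.09,"turn":-58},
    {"dx":0.275,"dy":-0.03,"dz":-0.09,"turn":-68},
    {"dx":0.32,"dy":-0.034,"dz":-0.09,"turn":-78},
    {"dx":0.356,"dy":-0.0375,"dz":-0.09,"turn":-88}
  ]
}}

```text
t: 12.38
eef_pos: [0.5244, -0.062, 0.2156]
tcp_rot: [0.0, 1.0, 0.004, 0.002]
contact_force: [0.7, 0.7, -3.2]
finger_gap: 0.0441
```

```bash
python3 look.py m0 top >/dev/null; python3 look.py m wrist; python3 -c "
from h import *
im=cv2.imread('pics/wrist_m.png'); cv2.imwrite('pics/wm.png',crop(im,180,160,340,360,3))"
```

```text
t 12.475 pos [ 0.5248 -0.0636  0.2155] toolx ang 0.2 z [ 0.004 -0.002 -1.   ] F [-0.19 -0.64 -3.49] gap 0.0439 q6 -0.27
```

View pics/wm.png

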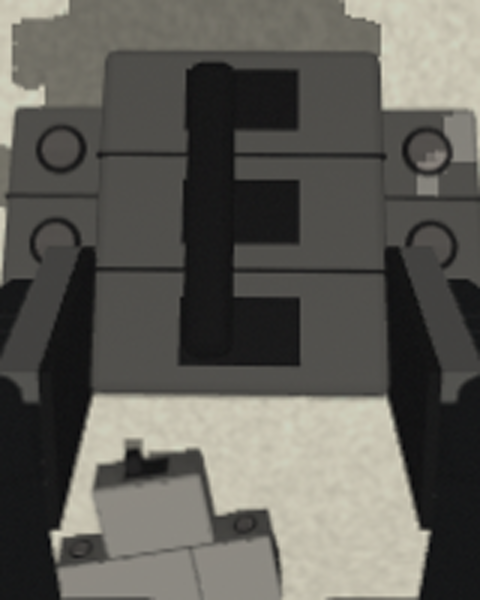

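Emit:
{"name": "arm_command", "arguments": {
  "commands": [
    {"dx":0,"dy":0,"dz":0.05,"turn":0},
    {"dx":0,"dy":0,"dz":0.1,"turn":0},
    {"dx":0,"dy":0,"dz":0.125,"turn":0},
    {"dx":0,"dy":0,"dz":0.133,"turn":0},
    {"dx":0,"dy":0.008,"dz":0.1345,"turn":0},
    {"dx":0,"dy":0.0155,"dz":0.136,"turn":0},
    {"dx":0,"dy":0.0155,"dz":0.136,"turn":0}
  ]
}}

```text
t: 13.35
eef_pos: [0.5259, -0.0794, 0.0812]
tcp_rot: [0.001, 1.0, 0.001, 0.003]
contact_force: [-2.6, 1.0, 6.0]
finger_gap: 0.0444
```

```bash
python3 look.py n wrist side; python3 -c "
from h import *
im=cv2.imread('pics/wrist_n.png'); cv2.imwrite('pics/wn.png',crop(im,180,160,340,360,3))
cv2.imwrite('pics/sn.png',crop(cv2.imread('pics/side_n.png'),190,130,340,250,5))"
```

```text
t 13.45 pos [ 0.526  -0.0792  0.0812] toolx ang 0.15 z [ 0.006 -0.002 -1.   ] F [-2.25  1.43  5.84] gap 0.0442 q6 -0.3
```

View pics/wn.png

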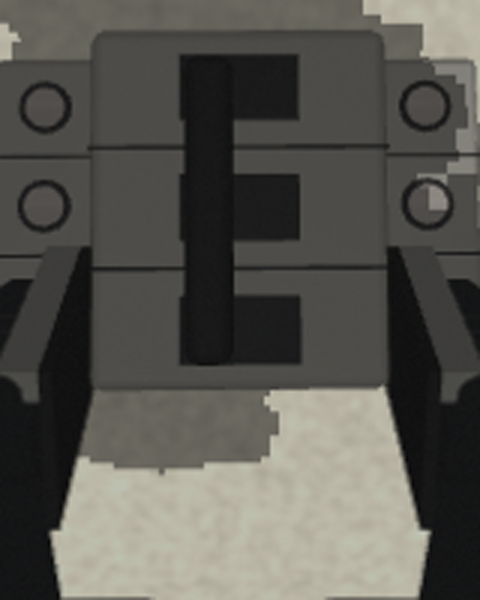

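View pics/sn.png

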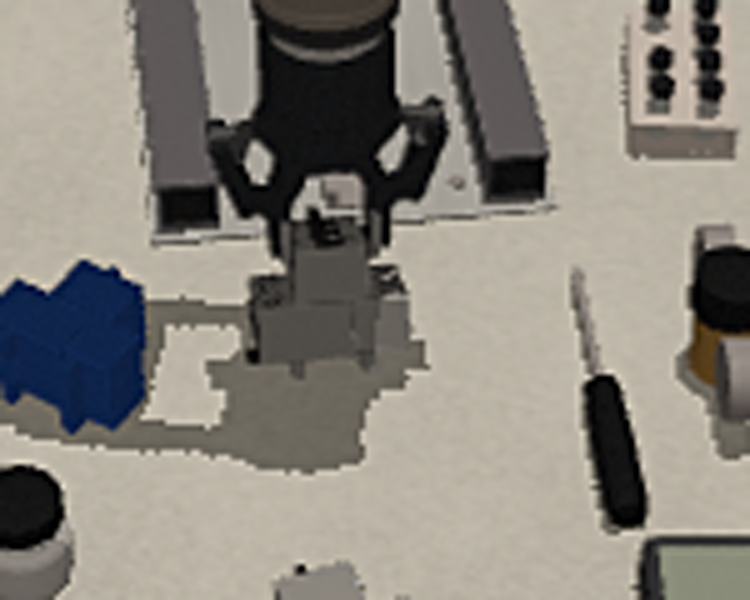

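Emit:
{"name": "arm_command", "arguments": {
  "commands": [
    {"dx":0,"dy":0.0075,"dz":0.002,"turn":0},
    {"dx":0,"dy":0.0145,"dz":0.0045,"turn":0},
    {"dx":0,"dy":0.0215,"dz":0.0075,"turn":0},
    {"dx":0,"dy":0.0285,"dz":0.0105,"turn":0},
    {"dx":0,"dy":0.0285,"dz":0.0105,"turn":0}
  ]
}}

```text
t: 14.08
eef_pos: [0.527, -0.1096, 0.0723]
tcp_rot: [0.002, 1.0, 0.001, 0.004]
contact_force: [-4.2, -2.9, 9.3]
finger_gap: 0.0439
```

```bash
python3 look.py o wrist side; python3 -c "
from h import *
im=cv2.imread('pics/wrist_o.png'); cv2.imwrite('pics/wo.png',crop(im,180,160,340,360,3))
cv2.imwrite('pics/so.png',crop(cv2.imread('pics/side_o.png'),190,130,340,250,5))"
```

```text
t 14.175 pos [ 0.527  -0.1093  0.0724] toolx ang 0.13 z [ 0.009 -0.005 -1.   ] F [-3.25 -3.54  8.38] gap 0.0442 q6 -0.35
```

View pics/wo.png

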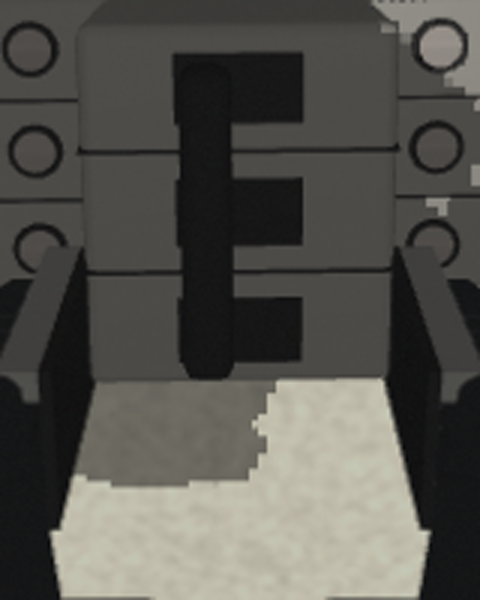

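View pics/so.png

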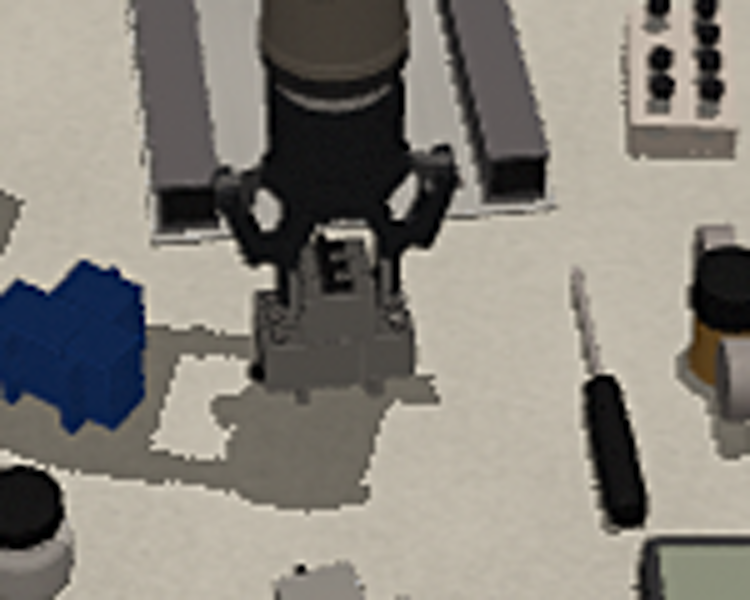

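Run:
```python
from fit import *
g=lambda x,y:(x/3+180-.3,y/3+160-.3)
obs=[((-22.5,27,81),g(80,25)),((22.5,27,81),g(397,25)),((-22.5,-27,81),g(93,380)),((22.5,-27,81),g(386,378)),
((-22.5,9,81),g(79,152)),((22.5,9,81),g(396,149)) ,((-22.5,-9,81),g(87,272)),((22.5,-9,81),g(391,270)),((-33.7,0,47),g(36,151)),((33.7,0,47),g(437,146)),((-33.7,18,47),g(30,48)),((33.7,18,47),g(440,45))]
v,Rm=fitpose("o",obs,np.r_[.52,-.1,.04,r0(0,90)])
rel(v,Rm,"o",[(0,27,0),(0,-27,0),(0,27,81),(0,-20,75)])
```

```text
mid [ 0.5265 -0.0965  0.0415] rms 1.53
[[ 1.    -0.005  0.005]
 [ 0.005  0.997  0.075]
 [-0.005 -0.075  0.997]]
[[-2.0, 0.3], [1.6, -0.4], [-1.4, 1.5], [1.4, 1.1], [0.1, 0.0], [0.5, 0.2], [-0.9, -0.2], [0.9, -0.5], [2.9, -1.1], [-3.2, -0.4], [3.2, -0.4], [-2.9, -0.3]]
(0, 27, 0) world [ 0.5262 -0.0726 -0.0009] tool [-0.0014 -0.0373  0.0731]
(0, -27, 0) world [ 0.5265 -0.1264  0.0031] tool [-0.0012  0.0166  0.0693]
(0, 27, 81) world [ 0.5266 -0.0666  0.0798] tool [-0.0003 -0.043  -0.0077]
(0, -20, 75) world [ 0.5268 -0.1139  0.0774] tool [-0.0002  0.0043 -0.005 ]
```

Emit:
{"name": "arm_command", "arguments": {
  "commands": [
    {"dx":0,"dy":0.005,"dz":0.001,"turn":0},
    {"dx":0,"dy":0.005,"dz":0.001,"turn":0}
  ]
}}

```text
t: 14.42
eef_pos: [0.5278, -0.1153, 0.0721]
tcp_rot: [0.003, 1.0, 0.001, 0.005]
contact_force: [-0.8, -1.0, 6.2]
finger_gap: 0.0438
```

Emit:
{"name": "arm_command", "arguments": {
  "commands": [
    {"dx":0,"dy":0,"dz":0,"turn":0},
    {"dx":0,"dy":0,"dz":0,"turn":0},
    {"dx":0,"dy":0,"dz":0,"turn":0},
    {"dx":0,"dy":0,"dz":-0.01,"turn":0},
    {"dx":0,"dy":-0.0,"dz":-0.04,"turn":0},
    {"dx":0,"dy":0.0,"dz":-0.07,"turn":-10},
    {"dx":0,"dy":0,"dz":-0.09,"turn":-20},
    {"dx":0,"dy":0,"dz":-0.1,"turn":-30},
    {"dx":0,"dy":0,"dz":-0.1,"turn":-40},
    {"dx":0,"dy":0,"dz":-0.1,"turn":-50}
  ],
  "claw": 0.8
}}

```text
t: 15.68
eef_pos: [0.5269, -0.1147, 0.1731]
tcp_rot: [0.005, 0.905, 0.426, 0.004]
contact_force: [0.3, -0.6, 0.7]
finger_gap: 0.0685
```

Emit:
{"name": "arm_command", "arguments": {
  "commands": [
    {"dx":0,"dy":0,"dz":0,"turn":-10},
    {"dx":0,"dy":0,"dz":0,"turn":-20},
    {"dx":0,"dy":0,"dz":0,"turn":-30},
    {"dx":0,"dy":0,"dz":0,"turn":-40},
    {"dx":0,"dy":0,"dz":0,"turn":-40}
  ]
}}

```text
t: 16.3
eef_pos: [0.527, -0.1147, 0.1736]
tcp_rot: [0.007, 0.705, 0.709, 0.002]
contact_force: [0.4, 0.2, -0.2]
finger_gap: 0.0684
```

```bash
python3 look.py p wrist side; python3 -c "
from h import *
cv2.imwrite('pics/sp.png',crop(cv2.imread('pics/side_p.png'),190,130,340,250,5))"
```

```text
t 16.4 pos [ 0.527  -0.1147  0.1734] toolx ang 90.22 z [ 0.012 -0.006 -1.   ] F [0.6  0.27 0.47] gap 0.0688 q6 -1.93
```

View pics/wrist_p.png

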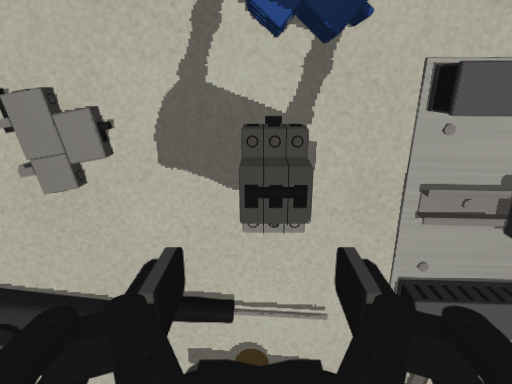

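View pics/sp.png

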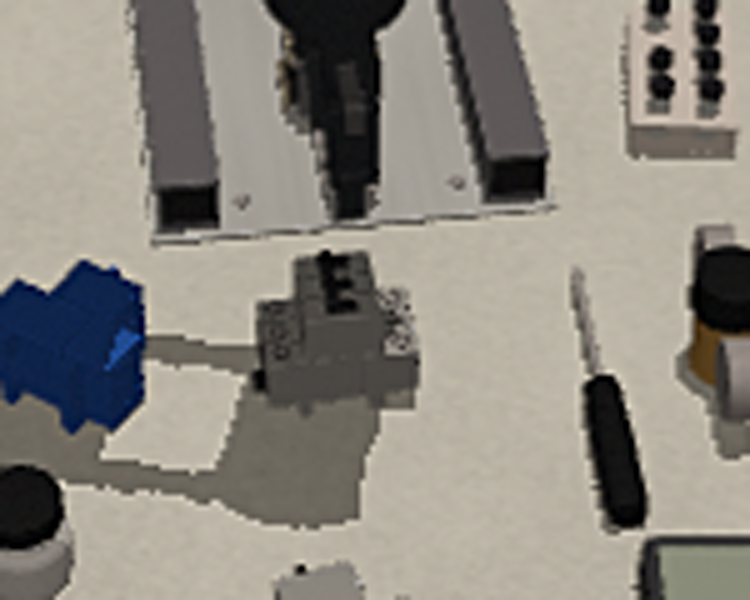

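```bash
python3 -c "
from h import *
cv2.imwrite('pics/wp.png',crop(cv2.imread('pics/wrist_p.png'),220,105,335,245,5))"
```

View pics/wp.png

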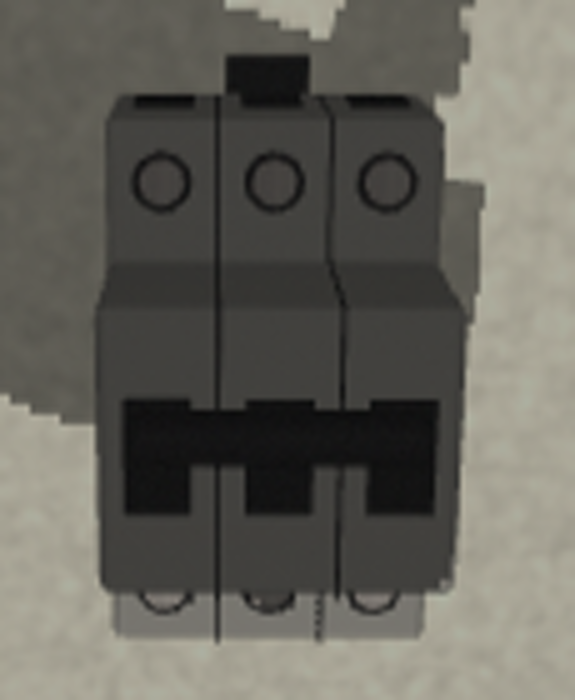

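Run:
```python
from fit import *
g=lambda x,y:(x/5+220-.4,y/5+105-.4)
# image right=+y ; down=+x
obs=[((-22.5,-27,81),g(97,305)),((-22.5,27,81),g(467,305)),((22.5,-27,81),g(103,592)),((22.5,27,81),g(453,592)),
((-22.5,-27,47),g(106,262)),((-22.5,27,47),g(441,262)),((-45,-27,47),g(108,122)),((-45,27,47),g(442,122)),((45,-27,47),g(114,637)),((45,27,47),g(422,637))]
v,Rm=fitpose("p",obs,np.r_[.527,-.1,.04,r0(0,90)])
rel(v,Rm,"p",[(0,0,0),(0,0,81),(-17,0,75)])
print("yaw",np.degrees(np.arctan2(Rm[1,0],Rm[0,0])))
```

```text
mid [ 0.5285 -0.1053  0.0365] rms 0.29
[[ 1.    -0.006 -0.015]
 [ 0.006  1.     0.003]
 [ 0.015 -0.003  1.   ]]
[[-0.1, 0.0], [0.1, 0.0], [-0.2, 0.0], [0.2, 0.1], [0.7, -0.3], [-0.8, -0.3], [-0.2, 0.1], [0.2, 0.0], [0.3, 0.1], [-0.2, 0.2]]
(0, 0, 0) world [ 0.5291 -0.1055 -0.004 ] tool [1.030e-02 1.000e-04 1.776e-01]
(0, 0, 81) world [ 0.5279 -0.1052  0.077 ] tool [ 0.01   -0.0002  0.0966]
(-17, 0, 75) world [ 0.511  -0.1053  0.0708] tool [ 0.0101 -0.0172  0.1026]
yaw 0.3617596268289054
```

Emit:
{"name": "arm_command", "arguments": {
  "commands": [
    {"dx":0.01,"dy":-0.017,"dz":0.02,"turn":0},
    {"dx":0.01,"dy":-0.017,"dz":0.06,"turn":0},
    {"dx":0.01,"dy":-0.017,"dz":0.09,"turn":0},
    {"dx":0.01,"dy":-0.017,"dz":0.1045,"turn":0},
    {"dx":0.01,"dy":-0.017,"dz":0.1045,"turn":0},
    {"dx":0.01,"dy":-0.017,"dz":0.1045,"turn":0}
  ]
}}

```text
t: 17.15
eef_pos: [0.512, -0.1057, 0.0698]
tcp_rot: [0.007, 0.706, 0.708, 0.002]
contact_force: [-0.3, 0.2, 1.5]
finger_gap: 0.0682
```

Emit:
{"name": "arm_command", "arguments": {
  "commands": [
    {"dx":0,"dy":0,"dz":0,"turn":0},
    {"dx":0,"dy":0,"dz":0,"turn":0},
    {"dx":0,"dy":0,"dz":0,"turn":0},
    {"dx":0,"dy":0,"dz":0,"turn":0}
  ],
  "claw": 0
}}

```text
t: 17.65
eef_pos: [0.5126, -0.1058, 0.0709]
tcp_rot: [0.008, 0.706, 0.708, 0.003]
contact_force: [-1.0, 1.9, 6.4]
finger_gap: 0.0534
```

Emit:
{"name": "arm_command", "arguments": {
  "commands": [
    {"dx":0,"dy":0,"dz":-0.03,"turn":0},
    {"dx":0,"dy":0,"dz":-0.08,"turn":0},
    {"dx":0,"dy":0,"dz":-0.1,"turn":0},
    {"dx":0,"dy":0,"dz":-0.1,"turn":0}
  ]
}}

```text
t: 18.15
eef_pos: [0.5115, -0.1053, 0.172]
tcp_rot: [0.01, 0.706, 0.708, 0.003]
contact_force: [-0.2, -0.2, -4.0]
finger_gap: 0.0532
```

```bash
python3 look.py q wrist side; python3 -c "
from h import *
cv2.imwrite('pics/sq.png',crop(cv2.imread('pics/side_q.png'),190,80,340,200,5))"
```

```text
t 18.25 pos [ 0.5102 -0.1048  0.1697] toolx ang 90.18 z [ 0.014 -0.007 -1.   ] F [-0.99  0.16 -3.73] gap 0.053 q6 -1.92
```

View pics/wrist_q.png

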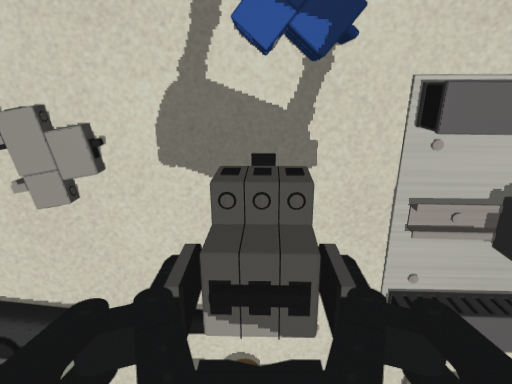

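View pics/sq.png

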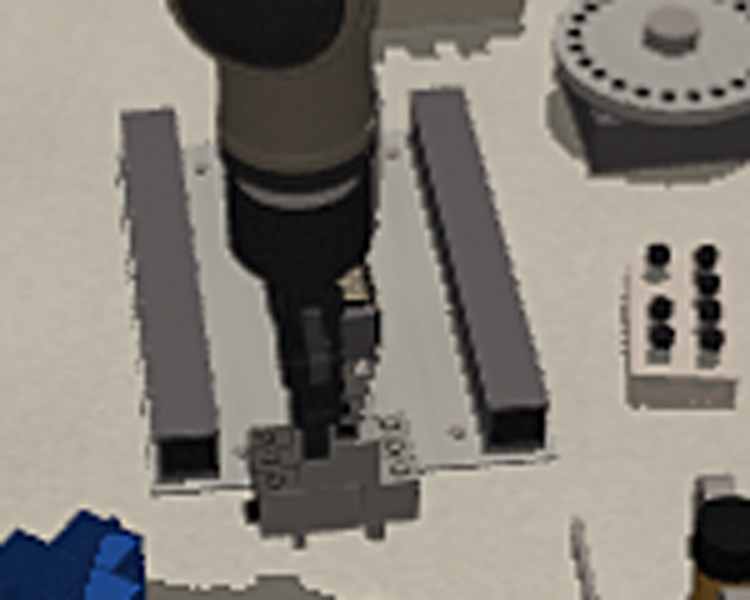

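```bash
python3 -c "
from h import *
cv2.imwrite('pics/wq.png',crop(cv2.imread('pics/wrist_q.png'),190,145,335,345,3))"
```

```text
(no output)
```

View pics/wq.png

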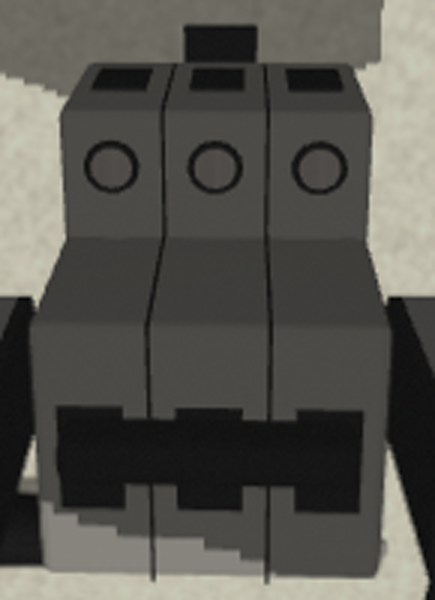

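Run:
```python
from fit import *
g=lambda x,y:(x/3+190-.3,y/3+145-.3)
obs=[((-22.5,-27,81),g(33,325)),((-22.5,27,81),g(389,325)),((22.5,-27,81),g(43,570)),((22.5,27,81),g(379,575)),
((-22.5,-27,47),g(66,238)),((-22.5,27,47),g(368,240)),((-45,-27,47),g(63,114)),((-45,27,47),g(371,114)),((-45,-27,11),g(88,64)),((-45,27,11),g(352,66))]
v,Rm=fitpose("q",obs,np.r_[.527,-.1,.14,r0(0,90)])
rel(v,Rm,"q",[(0,0,0),(0,0,81),(-17,0,75),(-38,0,11),(26,0,0)])
print("tilt",np.degrees(np.arcsin(-Rm[2,0])))
s,c=pickle.load(open("pics/top_m0.pkl","rb"))
import sys
print(proj(c,[[.683,.07,.044],[.683,.37,.044],[.643,.07,.044]]))
cv2.imwrite('pics/tm0.png',crop(c["frame"],60,80,260,230,4))
```

```text
mid [ 0.528  -0.106   0.1385] rms 0.78
[[ 1.    -0.008 -0.001]
 [ 0.008  1.    -0.022]
 [ 0.001  0.022  1.   ]]
[[-0.9, -0.5], [1.0, 0.8], [1.0, 0.2], [-0.2, 0.6], [0.5, -1.5], [-0.9, -1.4], [-0.6, 0.3], [-0.0, 0.8], [0.8, 0.6], [-0.7, 0.1]]
(0, 0, 0) world [ 0.528  -0.1051  0.098 ] tool [0.0007 0.0151 0.0742]
(0, 0, 81) world [ 0.5279 -0.1069  0.179 ] tool [-0.0018  0.0166 -0.0067]
(-17, 0, 75) world [ 0.5109 -0.1069  0.173 ] tool [-0.0016 -0.0005 -0.001 ]
(-38, 0, 11) world [ 0.49   -0.1057  0.109 ] tool [ 0.0002 -0.0227  0.0625]
(26, 0, 0) world [ 0.554  -0.1049  0.0981] tool [0.0008 0.0411 0.0747]
tilt -0.04391639835341551
[[190.38848204 136.55441179]
 [ 93.23314743 135.83829375]
 [190.08362151 149.45609077]]
```

View pics/tm0.png

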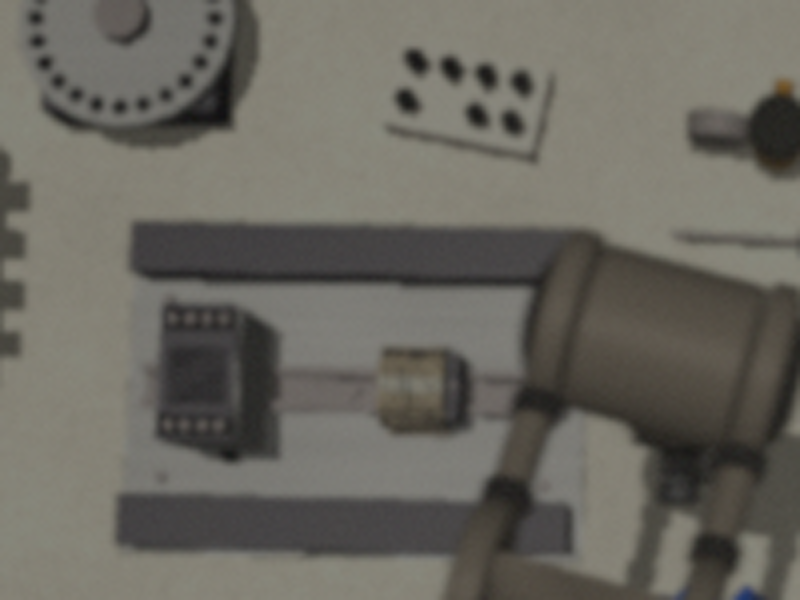

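Emit:
{"name": "arm_command", "arguments": {
  "commands": [
    {"dx":0.035,"dy":0.02,"dz":-0.005,"turn":0},
    {"dx":0.08,"dy":0.047,"dz":-0.005,"turn":0},
    {"dx":0.125,"dy":0.073,"dz":-0.005,"turn":0},
    {"dx":0.17,"dy":0.1,"dz":-0.005,"turn":0},
    {"dx":0.215,"dy":0.126,"dz":0,"turn":0},
    {"dx":0.26,"dy":0.153,"dz":0.01,"turn":0},
    {"dx":0.305,"dy":0.179,"dz":0.02,"turn":0},
    {"dx":0.33,"dy":0.193,"dz":0.025,"turn":0},
    {"dx":0.337,"dy":0.197,"dz":0.025,"turn":0},
    {"dx":0.337,"dy":0.197,"dz":0.025,"turn":0}
  ]
}}

```text
t: 19.5
eef_pos: [0.7058, 0.2324, 0.1431]
tcp_rot: [0.007, 0.706, 0.708, 0.001]
contact_force: [0.7, -0.2, -4.0]
finger_gap: 0.0534
```

```bash
python3 look.py s wrist side
```

```text
t 19.6 pos [0.7061 0.2314 0.1446] toolx ang 90.12 z [ 0.013 -0.008 -1.   ] F [-0.02  0.55 -4.14] gap 0.0535 q6 -1.35
```

View pics/wrist_s.png

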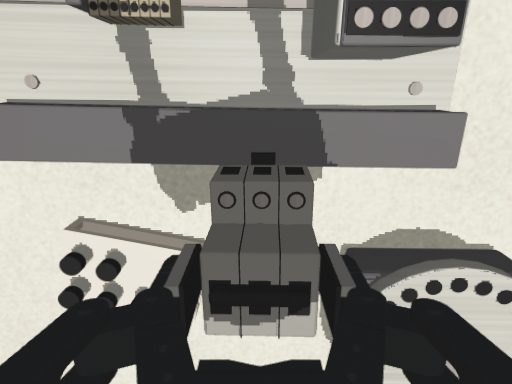

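View pics/side_s.png

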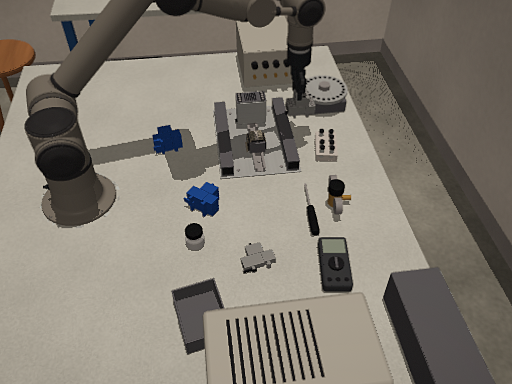

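Run:
```python
from fit import *
s,c=pickle.load(open("pics/wrist_s.pkl","rb"))
print("duct",onplane(c,[[110,162],[200,164],[330,165],[455,167]],.044,s).round(4))
print("rack",onplane(c,[[66,228],[200,245]],.048,s).round(4))
for z in (0,.05,.1): print("dial",onplane(c,[[345,250],[375,288]],z,s).round(4))
st,ct=pickle.load(open("pics/top_m0.pkl","rb"))
for z in (.0,.05,.1): print("dial top",onplane(ct,np.array([[232,128],[235,40]])/4+[60,80],z).round(4))
```

```text
duct [[0.6827 0.1203 0.044 ]
 [0.6838 0.1859 0.044 ]
 [0.684  0.2812 0.044 ]
 [0.6852 0.3713 0.044 ]]
rack [[0.7336 0.0821 0.048 ]
 [0.7476 0.1833 0.048 ]]
dial [[0.7759 0.3098 0.    ]
 [0.8165 0.342  0.    ]]
dial [[0.7499 0.2961 0.05  ]
 [0.7834 0.3226 0.05  ]]
dial [[0.724  0.2823 0.1   ]
 [0.7504 0.3032 0.1   ]]
dial top [[0.7698 0.3085 0.    ]
 [0.8421 0.3093 0.    ]]
dial top [[0.7568 0.2944 0.05  ]
 [0.8266 0.2952 0.05  ]]
dial top [[0.7438 0.2803 0.1   ]
 [0.8111 0.2811 0.1   ]]
```

Emit:
{"name": "arm_command", "arguments": {
  "commands": [
    {"dx":0.0085,"dy":0.004,"dz":0.015,"turn":0},
    {"dx":0.0085,"dy":0.004,"dz":0.033,"turn":0},
    {"dx":0.0085,"dy":0.005,"dz":0.039,"turn":0},
    {"dx":0.0085,"dy":0.009,"dz":0.042,"turn":0},
    {"dx":0.0085,"dy":0.0145,"dz":0.0445,"turn":0},
    {"dx":0.0085,"dy":0.0145,"dz":0.0445,"turn":0}
  ]
}}

```text
t: 20.35
eef_pos: [0.7221, 0.2396, 0.1007]
tcp_rot: [0.008, 0.706, 0.708, 0.003]
contact_force: [2.4, 0.3, 4.6]
finger_gap: 0.0533
```

```bash
python3 look.py t wrist; python3 -c "
from h import *
cv2.imwrite('pics/wt.png',crop(cv2.imread('pics/wrist_t.png'),190,145,335,345,3))"
```

```text
t 20.4 pos [0.7219 0.2396 0.1008] toolx ang 90.11 z [ 0.014 -0.007 -1.   ] F [ 3.22 -1.08  4.  ] gap 0.0528 q6 -1.35
```

View pics/wt.png

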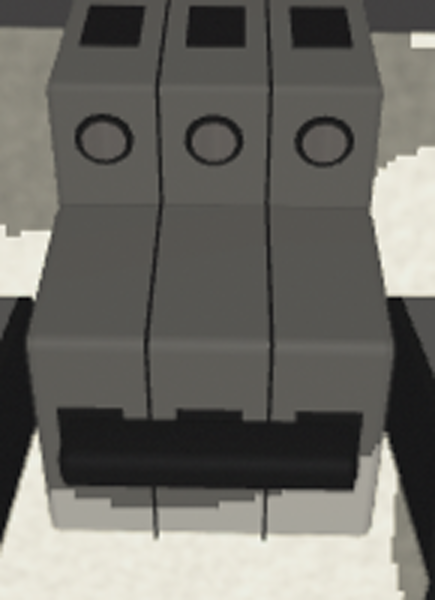

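Run:
```python
from fit import *
g=lambda x,y:(x/3+190-.3,y/3+145-.3)
obs=[((-22.5,-27,81),g(27,342)),((-22.5,27,81),g(393,345)),((22.5,-27,81),g(51,528)),((22.5,27,81),g(371,530)),
((-22.5,-27,47),g(57,203)),((-22.5,27,47),g(371,205)),((-45,-27,47),g(48,88)),((-45,27,47),g(383,90))]
v,Rm=fitpose("t",obs,np.r_[.74,.24,.07,r0(0,90)])
rel(v,Rm,"t",[(0,0,0),(0,0,81),(-17,0,75),(-45,0,11),(26,0,0)])
print("tilt",np.degrees(np.arcsin(-Rm[2,0])))
```

```text
mid [0.7272 0.2383 0.0658] rms 0.68
[[ 0.958  0.001  0.286]
 [ 0.002  1.    -0.009]
 [-0.286  0.009  0.958]]
[[-0.1, -0.2], [0.9, 0.2], [0.8, 0.2], [-0.7, 1.0], [0.7, -1.3], [-0.7, -1.0], [-0.4, 0.4], [-0.6, 0.6]]
(0, 0, 0) world [0.7157 0.2386 0.027 ] tool [-0.0004 -0.0075  0.0735]
(0, 0, 81) world [0.7388 0.2379 0.1046] tool [-0.0018  0.0167 -0.0037]
(-17, 0, 75) world [0.7208 0.2379 0.1038] tool [-0.0017 -0.0013 -0.0031]
(-45, 0, 11) world [0.6757 0.2385 0.0504] tool [-0.0007 -0.0472  0.0495]
(26, 0, 0) world [0.7406 0.2387 0.0196] tool [-0.0004  0.0173  0.0813]
tilt 16.604924052490798
```

Emit:
{"name": "arm_command", "arguments": {
  "commands": [
    {"dx":0,"dy":0.0025,"dz":0.002,"turn":0},
    {"dx":0,"dy":0.005,"dz":0.004,"turn":0},
    {"dx":0,"dy":0.005,"dz":0.004,"turn":0}
  ]
}}

```text
t: 20.78
eef_pos: [0.7276, 0.2396, 0.097]
tcp_rot: [0.008, 0.706, 0.708, 0.003]
contact_force: [3.6, 0.8, 4.3]
finger_gap: 0.0532
```

Emit:
{"name": "arm_command", "arguments": {
  "commands": [
    {"dx":0,"dy":0.004,"dz":-0.015,"turn":0},
    {"dx":0,"dy":0.002,"dz":-0.04,"turn":0},
    {"dx":0,"dy":0.0,"dz":-0.06,"turn":0},
    {"dx":0,"dy":0,"dz":-0.065,"turn":0},
    {"dx":0,"dy":0,"dz":-0.065,"turn":0}
  ],
  "grip_force": 40
}}

```text
t: 21.4
eef_pos: [0.7263, 0.24, 0.1614]
tcp_rot: [0.008, 0.706, 0.708, 0.003]
contact_force: [-0.1, 0.2, -4.4]
finger_gap: 0.0526
```

```bash
python3 look.py u wrist; python3 -c "
from h import *
cv2.imwrite('pics/wu.png',crop(cv2.imread('pics/wrist_u.png'),190,145,335,345,3))"
```

```text
t 21.45 pos [0.7261 0.24   0.1607] toolx ang 90.1 z [ 0.014 -0.007 -1.   ] F [-0.56  0.9  -3.81] gap 0.0523 q6 -1.35
```

View pics/wu.png

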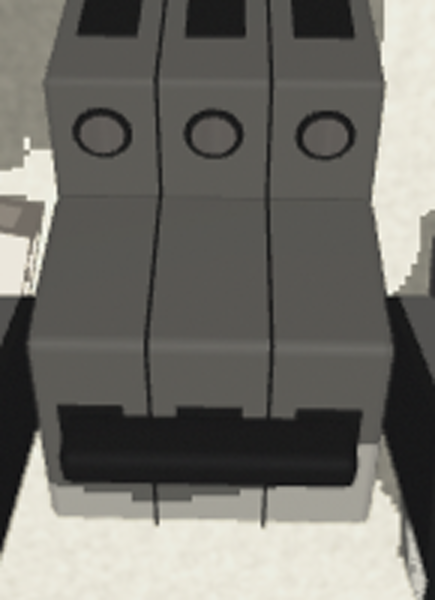

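Run:
```python
from fit import *
g=lambda x,y:(x/3+190-.3,y/3+145-.3)
obs=[((-22.5,-27,81),g(28,344)),((-22.5,27,81),g(393,346)),((22.5,-27,81),g(54,517)),((22.5,27,81),g(368,520)),
((-22.5,-27,47),g(56,196)),((-22.5,27,47),g(373,198)),((-45,-27,47),g(45,80)),((-45,27,47),g(384,82))]
v,Rm=fitpose("u",obs,np.r_[.74,.24,.13,r0(0,90)])
rel(v,Rm,"u",[(0,0,0),(0,0,81),(-17,0,75),(15,0,6.8),(26,0,0),(18.3,0,0),(-22,0,0),(-18.5,0,0)])
print("tilt",np.degrees(np.arcsin(-Rm[2,0])))
s,c=pickle.load(open("pics/wrist_j.pkl","rb"))
cv2.imwrite('pics/wj2.png',crop(c["frame"],280,60,480,210,4))
s,c=pickle.load(open("pics/wrist_l.pkl","rb"))
cv2.imwrite('pics/wl2.png',c["frame"])
```

```text
mid [0.7288 0.2387 0.1266] rms 0.83
[[ 0.942  0.001  0.335]
 [ 0.002  1.    -0.008]
 [-0.335  0.009  0.942]]
[[-0.7, -0.6], [1.1, 0.0], [0.3, 0.2], [-0.0, 0.5], [0.5, -1.5], [-0.9, -1.3], [-0.3, 1.2], [-0.1, 1.3]]
(0, 0, 0) world [0.7153 0.239  0.0885] tool [-0.0004 -0.0121  0.0727]
(0, 0, 81) world [0.7424 0.2384 0.1648] tool [-0.0017  0.0162 -0.0032]
(-17, 0, 75) world [0.7244 0.2384 0.1648] tool [-0.0017 -0.0018 -0.0035]
(15, 0, 6.8) world [0.7317 0.239  0.0899] tool [-0.0005  0.0044  0.0716]
(26, 0, 0) world [0.7398 0.2391 0.0798] tool [-0.0004  0.0123  0.0818]
(18.3, 0, 0) world [0.7325 0.2391 0.0824] tool [-0.0004  0.0051  0.0791]
(-22, 0, 0) world [0.6946 0.239  0.0958] tool [-0.0005 -0.0327  0.0651]
(-18.5, 0, 0) world [0.6979 0.239  0.0947] tool [-0.0005 -0.0294  0.0663]
tilt 19.560483406690068
```

View pics/wj2.png

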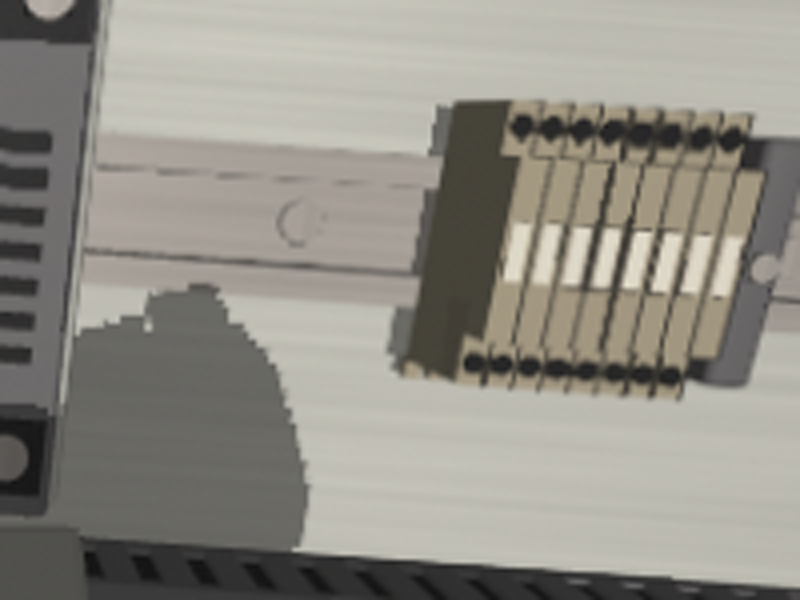

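View pics/wl2.png

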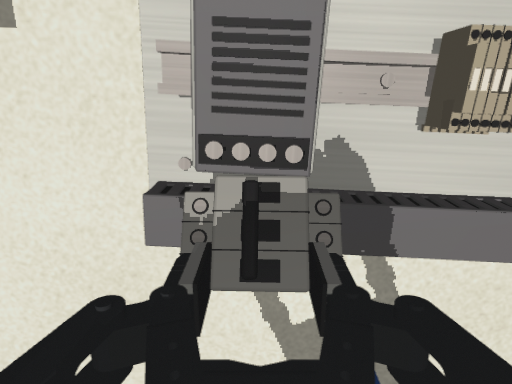

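Run:
```python
from fit import *
s,c=pickle.load(open("pics/wrist_j.pkl","rb"))
g=lambda a:np.array(a)/4+[280,60]-.4
P=onplane(c,g([[100,133],[440,155],[85,283],[400,308]]),.019,s); print(P.round(4))
P=onplane(c,g([[100,168],[420,185],[85,250],[400,272]]),.019,s); print("inner",P.round(4))
print("PS face low", onplane(c,g([[92,133],[80,283]]),.019,s).round(4),"term face low",onplane(c,g([[440,155],[400,308]]),.019,s).round(4))
s,c=pickle.load(open("pics/wrist_l.pkl","rb"))
cv2.imwrite('pics/wl3.png',crop(c["frame"],310,20,460,150,5))
```

```text
[[0.5772 0.2547 0.019 ]
 [0.577  0.1748 0.019 ]
 [0.5425 0.2546 0.019 ]
 [0.5412 0.1778 0.019 ]]
inner [[0.5693 0.2538 0.019 ]
 [0.57   0.1782 0.019 ]
 [0.5503 0.2554 0.019 ]
 [0.5497 0.1793 0.019 ]]
PS face low [[0.5771 0.2565 0.019 ]
 [0.5424 0.2558 0.019 ]] term face low [[0.577  0.1748 0.019 ]
 [0.5412 0.1778 0.019 ]]
```

View pics/wl3.png

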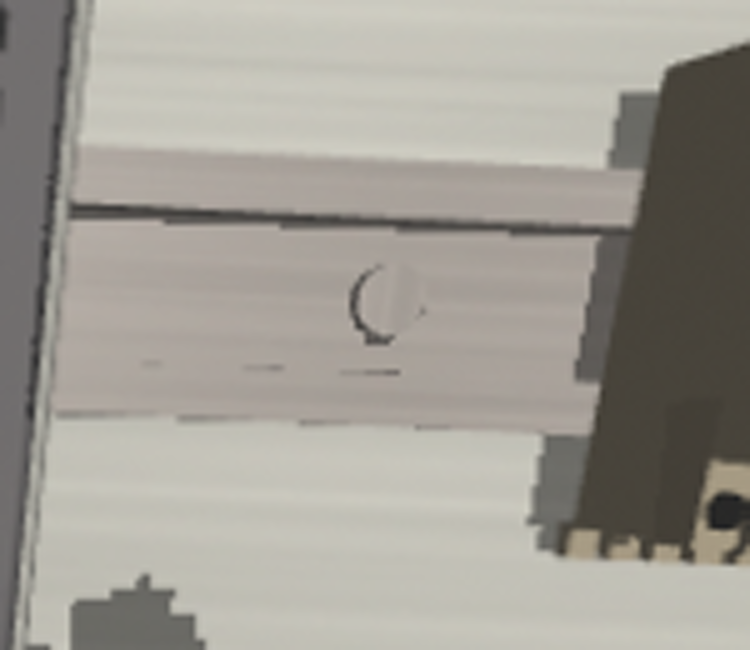

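Run:
```python
from fit import *
s,c=pickle.load(open("pics/wrist_l.pkl","rb")); print(s["eef_pos"])
g=lambda a:np.array(a)/5+[310,20]-.4
P=onplane(c,g([[82,147],[640,172],[55,412],[595,433]]),.019,s); print(P.round(4)); print("cent",(P[:2]+P[2:])[:, :2]/2, "yaw",np.degrees(np.arctan2(-(P[0]-P[1])[0],(P[0]-P[1])[1])),np.degrees(np.arctan2(-(P[2]-P[3])[0],(P[2]-P[3])[1])))
print("PS top edge", onplane(c,g([[95,10],[25,640]]),.112,s).round(4))
print("term top left", onplane(c,g([[668,70],[568,545]]),.061,s).round(4),"term base",onplane(c,g([[640,172],[595,433]]),.019,s).round(4))
```

```text
[0.47379934 0.29418784 0.1261191 ]
[[0.5771 0.2506 0.019 ]
 [0.5762 0.1744 0.019 ]
 [0.5423 0.2509 0.019 ]
 [0.5419 0.1737 0.019 ]]
cent [[0.55971837 0.25076281]
 [0.55906075 0.17408558]] yaw -0.6911732924213474 -0.2942818178916213
PS top edge [[0.5773 0.2671 0.112 ]
 [0.5243 0.2682 0.112 ]]
term top left [[0.5822 0.1938 0.061 ]
 [0.53   0.1948 0.061 ]] term base [[0.5762 0.1744 0.019 ]
 [0.5419 0.1737 0.019 ]]
```

Emit:
{"name": "arm_command", "arguments": {
  "commands": [
    {"dx":-0.003,"dy":-0.02,"dz":0,"turn":0},
    {"dx":-0.008,"dy":-0.05,"dz":0,"turn":0},
    {"dx":-0.012,"dy":-0.08,"dz":0,"turn":0},
    {"dx":-0.016,"dy":-0.11,"dz":0,"turn":0},
    {"dx":-0.019,"dy":-0.135,"dz":0,"turn":0.5},
    {"dx":-0.021,"dy":-0.148,"dz":0,"turn":0.5},
    {"dx":-0.021,"dy":-0.1515,"dz":0,"turn":0.5},
    {"dx":-0.021,"dy":-0.1515,"dz":0,"turn":0.5}
  ]
}}

```text
t: 22.45
eef_pos: [0.5747, 0.2187, 0.1585]
tcp_rot: [0.007, 0.709, 0.705, 0.002]
contact_force: [0.9, 1.0, -3.3]
finger_gap: 0.0522
```

```bash
python3 look.py v wrist side; python3 -c "
from h import *
cv2.imwrite('pics/wv.png',crop(cv2.imread('pics/wrist_v.png'),190,145,335,345,3))
cv2.imwrite('pics/sv.png',crop(cv2.imread('pics/side_v.png'),190,60,340,180,5))"
```

```text
t 22.55 pos [0.5752 0.2187 0.1586] toolx ang 89.6 z [ 0.014 -0.007 -1.   ] F [-0.22  0.49 -3.17] gap 0.0522 q6 -1.32
```

View pics/wrist_v.png

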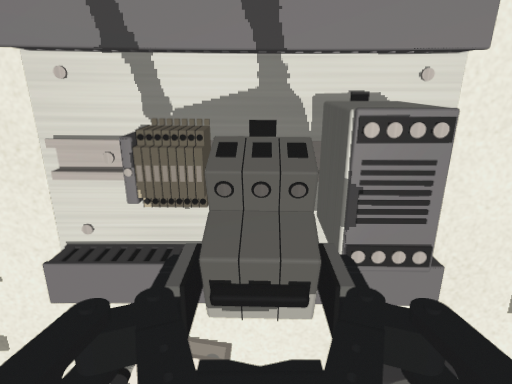

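View pics/sv.png

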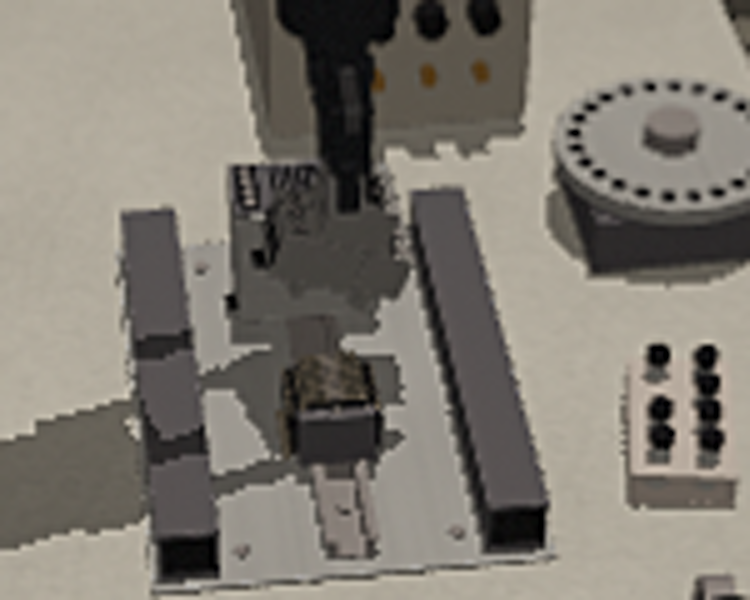

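View pics/wv.png

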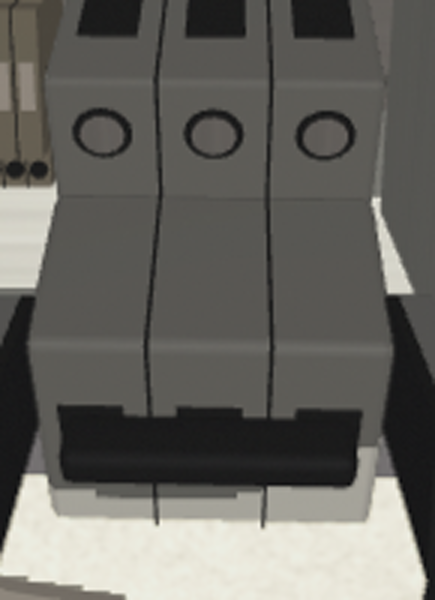

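Run:
```python
from fit import *
s,c=pickle.load(open("pics/wrist_v.pkl","rb"))
cv2.imwrite('pics/wv3.png',crop(c["frame"],30,90,220,220,4))
```

```text
(no output)
```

View pics/wv3.png

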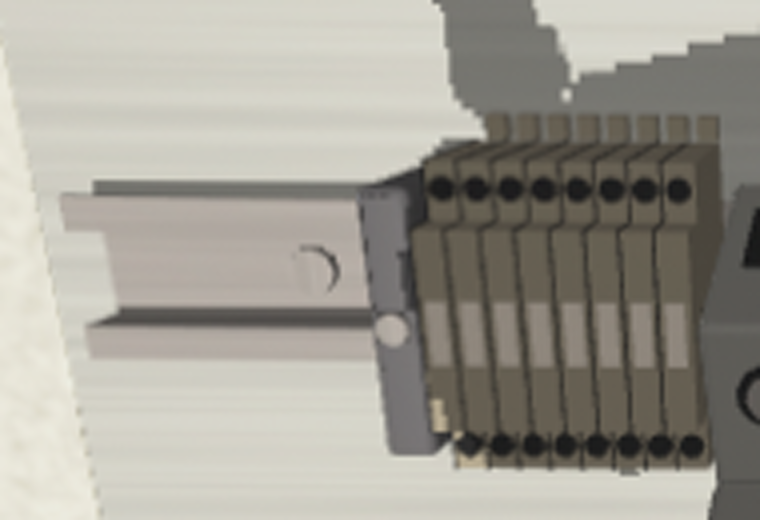

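Run:
```python
from fit import *
s,c=pickle.load(open("pics/wrist_v.pkl","rb"))
g=lambda a:np.array(a)/4+[30,90]-.4
P=onplane(c,g([[62,196],[350,198],[90,357],[365,360]]),.019,s); print(P.round(4), "width",P[2]-P[0])
print("term", onplane(c,g([[693,150],[715,465]]),.061,s).round(4))
print("PS top", onplane(c,[[356,110],[346,248],[450,110],[440,250]],.112,s).round(4))
h=lambda x,y:(x/3+190-.3,y/3+145-.3)
obs=[((-22.5,-27,81),h(28,344)),((-22.5,27,81),h(393,346)),((22.5,-27,81),h(54,517)),((22.5,27,81),h(368,520)),
((-22.5,-27,47),h(56,196)),((-22.5,27,47),h(373,198)),((-45,-27,47),h(45,80)),((-45,27,47),h(384,82))]
v,Rm=fitpose("v",obs,np.r_[.6,.22,.13,r0(0,90)])
rel(v,Rm,"v",[(15,0,6.8),(26,0,0),(-18.5,0,0)]); print(Rm)
print("yaw b",np.degrees(np.arctan2(Rm[1,0],Rm[0,0])))
```

```text
[[0.54   0.0381 0.019 ]
 [0.5404 0.0971 0.019 ]
 [0.5746 0.0368 0.019 ]
 [0.5754 0.0954 0.019 ]] width [ 0.03462533 -0.00127878  0.        ]
term [[0.5255 0.1765 0.061 ]
 [0.5846 0.1771 0.061 ]]
PS top [[0.5107 0.2692 0.112 ]
 [0.594  0.2699 0.112 ]
 [0.5114 0.3192 0.112 ]
 [0.5952 0.3273 0.112 ]]
mid [0.5773 0.2173 0.1237] rms 0.83
[[ 0.942  0.009  0.336]
 [-0.006  1.    -0.011]
 [-0.336  0.008  0.942]]
[[-0.7, -0.6], [1.1, 0.0], [0.3, 0.2], [-0.0, 0.5], [0.5, -1.5], [-0.9, -1.3], [-0.3, 1.2], [-0.1, 1.3]]
(15, 0, 6.8) world [0.5801 0.2176 0.087 ] tool [-0.0005  0.0044  0.0716]
(26, 0, 0) world [0.5882 0.2176 0.0769] tool [-0.0004  0.0123  0.0818]
(-18.5, 0, 0) world [0.5462 0.2179 0.0918] tool [-0.0005 -0.0294  0.0663]
[[ 0.94186445  0.00946751  0.33585969]
 [-0.00607491  0.99991938 -0.01115048]
 [-0.33593818  0.00846192  0.94184603]]
yaw b -0.3695458557711644
```

Emit:
{"name": "arm_command", "arguments": {
  "commands": [
    {"dx":0,"dy":0,"dz":0.015,"turn":0},
    {"dx":0,"dy":0,"dz":0.035,"turn":0},
    {"dx":0,"dy":0,"dz":0.05,"turn":0},
    {"dx":0,"dy":0,"dz":0.058,"turn":0},
    {"dx":0,"dy":0,"dz":0.06,"turn":0},
    {"dx":0,"dy":0,"dz":0.06,"turn":0}
  ]
}}

```text
t: 23.3
eef_pos: [0.5763, 0.2183, 0.0989]
tcp_rot: [0.008, 0.71, 0.705, 0.003]
contact_force: [-0.2, -0.2, -3.3]
finger_gap: 0.0525
```

```bash
python3 look.py w wrist side; python3 -c "
from h import *
cv2.imwrite('pics/sw.png',crop(cv2.imread('pics/side_w.png'),200,80,330,180,6))"
```

```text
t 23.4 pos [0.5764 0.2184 0.0992] toolx ang 89.6 z [ 0.015 -0.007 -1.   ] F [ 0.14  0.16 -4.27] gap 0.0527 q6 -1.31
```

View pics/sw.png

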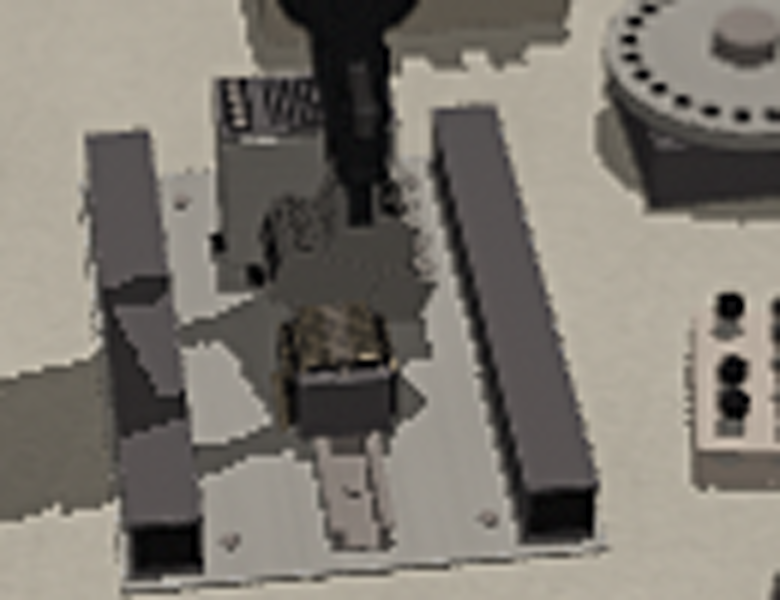

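View pics/wrist_w.png

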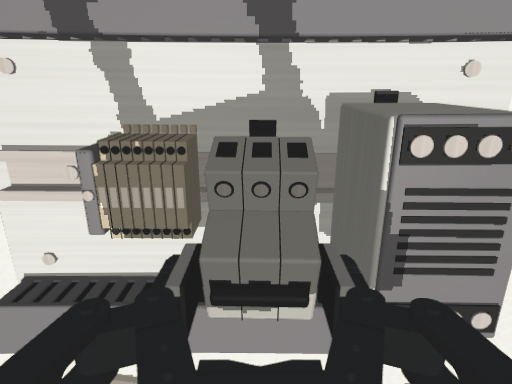

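Emit:
{"name": "arm_command", "arguments": {
  "commands": [
    {"dx":0,"dy":-0.0015,"dz":0.004,"turn":0},
    {"dx":0,"dy":-0.0015,"dz":0.008,"turn":0},
    {"dx":0,"dy":-0.0015,"dz":0.01,"turn":0},
    {"dx":0,"dy":-0.0015,"dz":0.01,"turn":0}
  ]
}}

```text
t: 23.9
eef_pos: [0.5749, 0.2183, 0.0889]
tcp_rot: [0.008, 0.71, 0.705, 0.003]
contact_force: [0.3, 0.1, -3.7]
finger_gap: 0.0526
```

Emit:
{"name": "arm_command", "arguments": {
  "commands": [
    {"dx":0,"dy":0,"dz":0.0015,"turn":0},
    {"dx":0,"dy":0,"dz":0.0015,"turn":0}
  ]
}}

```text
t: 24.15
eef_pos: [0.5749, 0.2182, 0.0873]
tcp_rot: [0.008, 0.71, 0.705, 0.003]
contact_force: [0.6, -0.0, -4.1]
finger_gap: 0.0527
```

Emit:
{"name": "arm_command", "arguments": {
  "commands": [
    {"dx":0,"dy":0,"dz":0.0015,"turn":0},
    {"dx":0,"dy":0,"dz":0.0015,"turn":0}
  ]
}}

```text
t: 24.4
eef_pos: [0.5748, 0.2182, 0.0857]
tcp_rot: [0.008, 0.71, 0.705, 0.002]
contact_force: [-0.0, 0.6, -3.2]
finger_gap: 0.0521
```

Emit:
{"name": "arm_command", "arguments": {
  "commands": [
    {"dx":0,"dy":0,"dz":0.001,"turn":0},
    {"dx":0,"dy":0,"dz":0.001,"turn":0}
  ]
}}

```text
t: 24.65
eef_pos: [0.5747, 0.2181, 0.0846]
tcp_rot: [0.008, 0.71, 0.705, 0.002]
contact_force: [-0.4, 0.1, -3.5]
finger_gap: 0.0524
```

Emit:
{"name": "arm_command", "arguments": {
  "commands": [
    {"dx":0,"dy":0,"dz":0.001,"turn":0},
    {"dx":0,"dy":0,"dz":0.001,"turn":0}
  ]
}}

```text
t: 24.9
eef_pos: [0.5747, 0.2181, 0.0834]
tcp_rot: [0.007, 0.71, 0.705, 0.002]
contact_force: [-0.1, 0.4, -4.8]
finger_gap: 0.0524
```

```bash
python3 look.py x wrist side; python3 -c "
from h import *
cv2.imwrite('pics/wx.png',crop(cv2.imread('pics/wrist_x.png'),190,110,335,330,3)[:600])
cv2.imwrite('pics/wx2.png',crop(cv2.imread('pics/wrist_x.png'),0,80,210,280,3))
cv2.imwrite('pics/sx.png',crop(cv2.imread('pics/side_x.png'),200,80,330,180,6))"
```

```text
t 25.0 pos [0.5748 0.2182 0.0836] toolx ang 89.59 z [ 0.014 -0.007 -1.   ] F [ 0.27 -0.33 -3.59] gap 0.0526 q6 -1.31
```

View pics/wx.png

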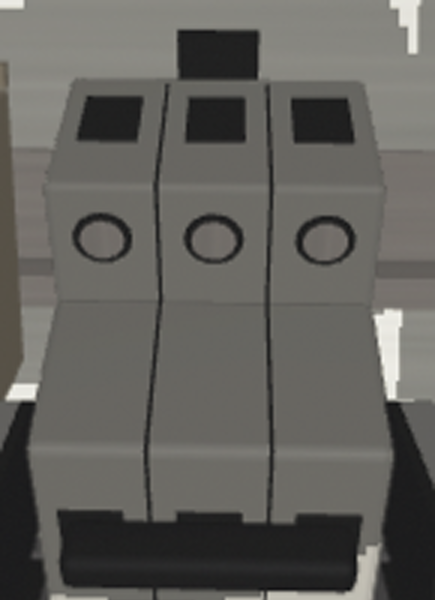

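View pics/wx2.png

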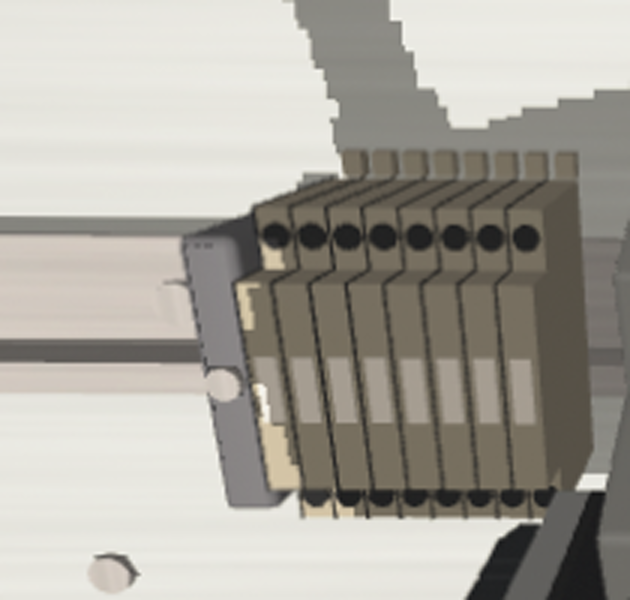

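View pics/sx.png

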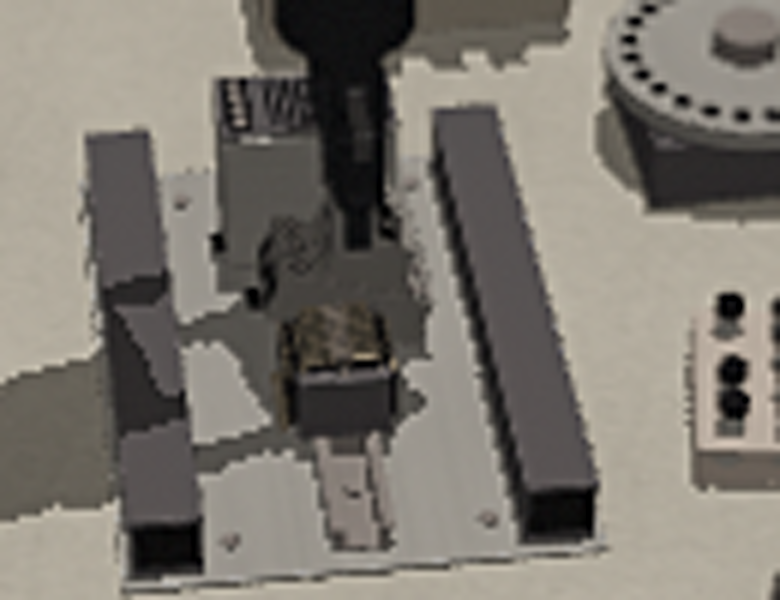

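Run:
```python
from fit import *
s,c=pickle.load(open("pics/wrist_x.pkl","rb"))
h=lambda x,y:(x/3+190-.3,y/3+110-.3)
obs=[((-22.5,-27,81),h(28,449)),((-22.5,27,81),h(393,451)),
((-22.5,-27,47),h(56,301)),((-22.5,27,47),h(373,303)),((-45,-27,47),h(45,185)),((-45,27,47),h(384,187)),((-45,-27,11),h(74,80)),((-45,27,11),h(363,82)),((22.5,-27,81),h(54,622)),((22.5,27,81),h(368,625))]
v,Rm=fitpose("x",obs,np.r_[.58,.22,.05,r0(0,90)])
rel(v,Rm,"x",[(15,0,6.8),(26,0,0),(-18.5,0,0),(-26,0,0),(12,0,11)]); print("tilt",np.degrees(np.arcsin(-Rm[2,0])))
P=onplane(c,[[190-.3+10/3,110+148/3-.3],[190+400/3,110+150/3],[190+10/3,110+307/3],[190+400/3,110+307/3],[5,80+236/3],[55,80+237/3],[5,80+393/3],[55,80+394/3]],.019,s); print(P.round(4))
```

```text
mid [0.5772 0.2169 0.0487] rms 0.76
[[ 0.942  0.009  0.336]
 [-0.004  1.    -0.016]
 [-0.336  0.014  0.942]]
[[-0.8, -0.7], [1.0, 0.2], [0.7, -1.6], [-0.7, -1.3], [-0.2, 1.2], [0.1, 1.4], [-0.3, 0.1], [-0.4, -0.1], [0.4, 0.0], [0.1, 0.7]]
(15, 0, 6.8) world [0.58   0.2174 0.0119] tool [-0.0002  0.0043  0.0716]
(26, 0, 0) world [0.5881 0.2175 0.0018] tool [0.     0.0123 0.0818]
(-18.5, 0, 0) world [0.5462 0.2176 0.0168] tool [-0.0002 -0.0294  0.0662]
(-26, 0, 0) world [0.5391 0.2177 0.0193] tool [-0.0002 -0.0364  0.0636]
(12, 0, 11) world [0.5786 0.2173 0.0169] tool [-0.0003  0.003   0.0666]
tilt 19.640604820725354
[[0.5411 0.1743 0.019 ]
 [0.5422 0.2557 0.019 ]
 [0.5769 0.1721 0.019 ]
 [0.5772 0.2576 0.019 ]
 [0.5407 0.0588 0.019 ]
 [0.5409 0.0889 0.019 ]
 [0.5752 0.0504 0.019 ]
 [0.5757 0.0821 0.019 ]]
```

Emit:
{"name": "arm_command", "arguments": {
  "commands": [
    {"dx":0,"dy":0,"dz":0.001,"turn":0},
    {"dx":0,"dy":0,"dz":0.001,"turn":0}
  ]
}}

```text
t: 25.25
eef_pos: [0.575, 0.2182, 0.0828]
tcp_rot: [0.008, 0.71, 0.705, 0.003]
contact_force: [-0.3, -0.2, -1.4]
finger_gap: 0.0525
```

Emit:
{"name": "arm_command", "arguments": {
  "commands": [
    {"dx":0,"dy":0,"dz":0.001,"turn":0},
    {"dx":0,"dy":0,"dz":0.001,"turn":0}
  ]
}}

```text
t: 25.5
eef_pos: [0.5754, 0.2182, 0.0826]
tcp_rot: [0.008, 0.71, 0.705, 0.003]
contact_force: [-0.4, -0.8, 3.8]
finger_gap: 0.053
```

Emit:
{"name": "arm_command", "arguments": {
  "commands": [
    {"dx":0,"dy":0,"dz":-0.0016,"turn":0},
    {"dx":0,"dy":0,"dz":-0.0016,"turn":0},
    {"dx":0,"dy":-0.002,"dz":-0.0016,"turn":0},
    {"dx":0,"dy":-0.004,"dz":-0.0016,"turn":0},
    {"dx":0,"dy":-0.004,"dz":-0.0016,"turn":0}
  ]
}}

```text
t: 26.12
eef_pos: [0.5711, 0.2183, 0.084]
tcp_rot: [0.008, 0.709, 0.705, 0.003]
contact_force: [0.1, -0.2, -3.9]
finger_gap: 0.0526
```

Emit:
{"name": "arm_command", "arguments": {
  "commands": [
    {"dx":0,"dy":-0.001,"dz":0,"turn":0},
    {"dx":0,"dy":-0.002,"dz":0,"turn":0},
    {"dx":0,"dy":-0.002,"dz":0,"turn":0}
  ]
}}

```text
t: 26.5
eef_pos: [0.5691, 0.2183, 0.084]
tcp_rot: [0.008, 0.709, 0.705, 0.003]
contact_force: [0.9, -0.1, -3.7]
finger_gap: 0.0529
```

Emit:
{"name": "arm_command", "arguments": {
  "commands": [
    {"dx":0,"dy":-0.001,"dz":0,"turn":0},
    {"dx":0,"dy":-0.0015,"dz":0,"turn":0},
    {"dx":0,"dy":-0.0015,"dz":0,"turn":0}
  ]
}}

```text
t: 26.88
eef_pos: [0.5679, 0.2183, 0.0841]
tcp_rot: [0.008, 0.71, 0.705, 0.003]
contact_force: [2.5, 0.6, -4.3]
finger_gap: 0.0522
```

Emit:
{"name": "arm_command", "arguments": {
  "commands": [
    {"dx":0,"dy":-0.001,"dz":0,"turn":0},
    {"dx":0,"dy":-0.0015,"dz":0,"turn":0},
    {"dx":0,"dy":-0.0015,"dz":0,"turn":0}
  ]
}}

```text
t: 27.25
eef_pos: [0.5667, 0.2183, 0.0841]
tcp_rot: [0.008, 0.709, 0.705, 0.004]
contact_force: [3.8, -0.4, -6.0]
finger_gap: 0.0526
```

Emit:
{"name": "arm_command", "arguments": {
  "commands": [
    {"dx":0,"dy":0.0005,"dz":-0.0015,"turn":0},
    {"dx":0,"dy":0.0005,"dz":-0.003,"turn":0},
    {"dx":0,"dy":0.0005,"dz":-0.003,"turn":0}
  ]
}}

```text
t: 27.62
eef_pos: [0.5664, 0.2184, 0.0853]
tcp_rot: [0.008, 0.709, 0.705, 0.003]
contact_force: [6.8, 2.1, -17.4]
finger_gap: 0.0522
```

Emit:
{"name": "arm_command", "arguments": {
  "commands": [
    {"dx":0,"dy":0,"dz":0.0014,"turn":0},
    {"dx":0,"dy":-0.004,"dz":0.0019,"turn":0},
    {"dx":0,"dy":-0.0085,"dz":0.0028,"turn":0},
    {"dx":0,"dy":-0.0085,"dz":0.0028,"turn":0}
  ]
}}

```text
t: 28.12
eef_pos: [0.558, 0.2185, 0.0829]
tcp_rot: [0.008, 0.709, 0.705, 0.003]
contact_force: [4.8, 0.4, -4.7]
finger_gap: 0.0522
```

```bash
python3 look.py y wrist side; python3 -c "
from h import *
cv2.imwrite('pics/wy.png',crop(cv2.imread('pics/wrist_y.png'),190,110,335,330,3)[:660])"
```

```text
t 28.225 pos [0.5582 0.2185 0.0829] toolx ang 89.6 z [ 0.015 -0.007 -1.   ] F [ 3.52  0.26 -2.13] gap 0.0523 q6 -1.31
```

View pics/wy.png

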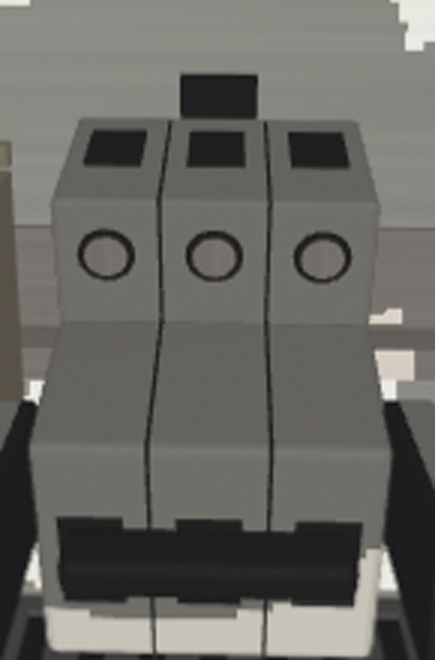

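Emit:
{"name": "arm_command", "arguments": {
  "commands": [
    {"dx":0,"dy":-0.0045,"dz":0.0014,"turn":0},
    {"dx":0,"dy":-0.0085,"dz":0.003,"turn":0},
    {"dx":0,"dy":-0.012,"dz":0.005,"turn":0},
    {"dx":0,"dy":-0.012,"dz":0.005,"turn":0}
  ]
}}

```text
t: 28.72
eef_pos: [0.5462, 0.2189, 0.079]
tcp_rot: [0.008, 0.709, 0.705, 0.004]
contact_force: [1.0, 0.2, 6.6]
finger_gap: 0.0522
```

```bash
python3 look.py z wrist side; python3 -c "
from h import *
cv2.imwrite('pics/wz.png',crop(cv2.imread('pics/wrist_z.png'),190,110,335,330,3)[:660])"
```

```text
t 28.825 pos [0.5463 0.2189 0.079 ] toolx ang 89.62 z [ 0.016 -0.006 -1.   ] F [0.82 0.59 6.38] gap 0.0521 q6 -1.3
```

View pics/wz.png

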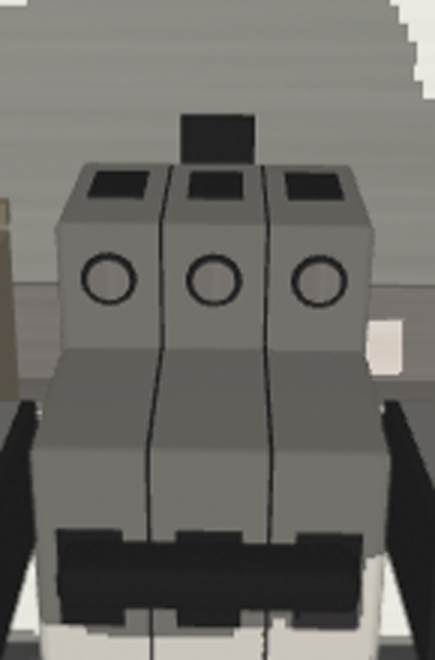

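Emit:
{"name": "arm_command", "arguments": {
  "commands": [
    {"dx":0,"dy":-0.0015,"dz":0.002,"turn":0},
    {"dx":0,"dy":-0.003,"dz":0.004,"turn":0},
    {"dx":0,"dy":-0.003,"dz":0.005,"turn":0},
    {"dx":0,"dy":-0.003,"dz":0.005,"turn":0}
  ]
}}

```text
t: 29.32
eef_pos: [0.5436, 0.2194, 0.0774]
tcp_rot: [0.009, 0.709, 0.705, 0.005]
contact_force: [-4.5, -1.1, 20.1]
finger_gap: 0.0525
```

```bash
python3 look.py z2 wrist side; python3 -c "
from h import *
cv2.imwrite('pics/wz2.png',crop(cv2.imread('pics/wrist_z2.png'),190,110,335,330,3)[:660])"
```

```text
t 29.425 pos [0.5436 0.2194 0.0774] toolx ang 89.65 z [ 0.019 -0.006 -1.   ] F [-4.36 -0.59 20.48] gap 0.0526 q6 -1.3
```

View pics/wz2.png

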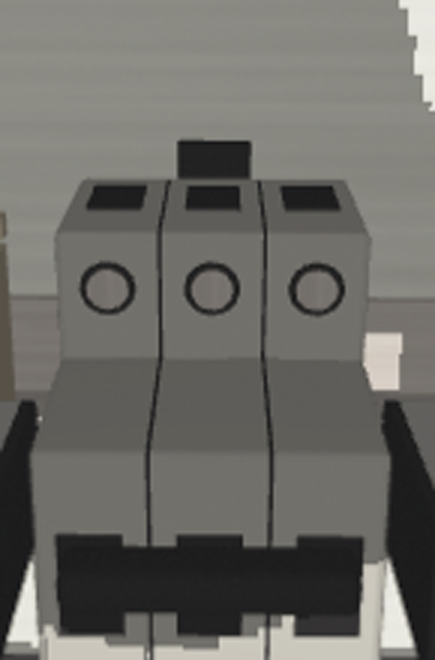

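Run:
```python
from fit import *
h=lambda x,y:(x/3+190-.3,y/3+110-.3)
obs=[((-22.5,-27,81),h(31,451)),((-22.5,27,81),h(390,451)),
((-22.5,-27,47),h(61,358)),((-22.5,27,47),h(366,360)),((-45,-27,47),h(57,232)),((-45,27,47),h(370,234)),((-45,-27,11),h(83,180)),((-45,27,11),h(347,182))]
v,Rm=fitpose("z2",obs,np.r_[.56,.22,.05,r0(0,90)])
rel(v,Rm,"z2",[(15,0,6.8),(0,0,11)]); print("tilt",np.degrees(np.arcsin(-Rm[2,0])))
```

```text
mid [0.562  0.2179 0.0464] rms 0.8
[[ 1.     0.005  0.005]
 [-0.005  1.    -0.009]
 [-0.005  0.009  1.   ]]
[[-1.1, -0.2], [1.3, 0.6], [0.6, -1.3], [-0.8, -1.5], [-0.1, 1.0], [-0.0, 0.7], [0.4, 0.6], [-0.3, 0.1]]
(15, 0, 6.8) world [0.5768 0.2181 0.0126] tool [-0.0007  0.0319  0.0654]
(0, 0, 11) world [0.5618 0.2181 0.0169] tool [-0.0008  0.0171  0.0608]
tilt 0.27341305623178686
```

Emit:
{"name": "arm_command", "arguments": {
  "commands": [
    {"dx":0,"dy":0.0005,"dz":0.002,"turn":0},
    {"dx":0,"dy":0.0005,"dz":0.002,"turn":0},
    {"dx":0,"dy":0.0005,"dz":-0.001,"turn":0},
    {"dx":0,"dy":0.0005,"dz":-0.003,"turn":0},
    {"dx":0,"dy":0.0005,"dz":-0.003,"turn":0}
  ]
}}

```text
t: 30.05
eef_pos: [0.5425, 0.2191, 0.0781]
tcp_rot: [0.007, 0.709, 0.705, 0.003]
contact_force: [4.0, 0.1, -15.8]
finger_gap: 0.0524
```

```bash
python3 look.py z3 wrist; python3 -c "
from h import *
cv2.imwrite('pics/wz3.png',crop(cv2.imread('pics/wrist_z3.png'),190,110,335,330,3)[:660])"
```

```text
t 30.1 pos [0.5425 0.2191 0.0782] toolx ang 89.63 z [ 0.015 -0.006 -1.   ] F [  4.14   0.82 -18.18] gap 0.0524 q6 -1.3
```

View pics/wz3.png

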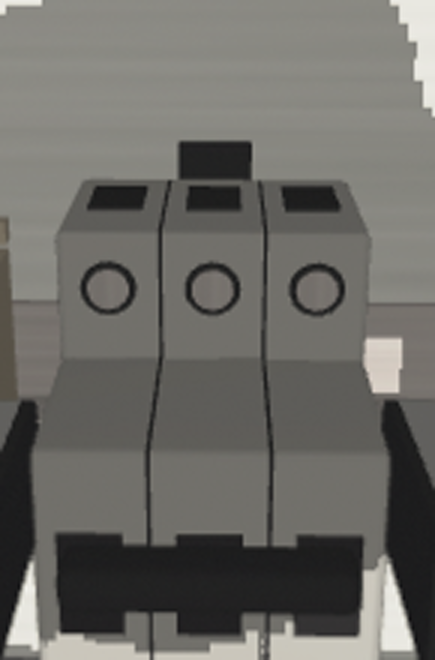

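Emit:
{"name": "arm_command", "arguments": {
  "commands": [
    {"dx":0,"dy":0,"dz":0.0015,"turn":0},
    {"dx":0,"dy":0,"dz":0.003,"turn":0},
    {"dx":0,"dy":0,"dz":0.003,"turn":0}
  ]
}}

```text
t: 30.48
eef_pos: [0.5432, 0.2192, 0.0777]
tcp_rot: [0.008, 0.709, 0.705, 0.004]
contact_force: [-2.2, -0.7, 8.2]
finger_gap: 0.0523
```

Emit:
{"name": "arm_command", "arguments": {
  "commands": [
    {"dx":0,"dy":0,"dz":-0.001,"turn":0},
    {"dx":0,"dy":0,"dz":-0.001,"turn":0},
    {"dx":0,"dy":0,"dz":-0.001,"turn":0},
    {"dx":0,"dy":0,"dz":-0.001,"turn":0},
    {"dx":0,"dy":0,"dz":-0.01,"turn":0},
    {"dx":0,"dy":0,"dz":-0.03,"turn":0},
    {"dx":0,"dy":0,"dz":-0.07,"turn":0},
    {"dx":0,"dy":-0.01,"dz":-0.1,"turn":0},
    {"dx":0,"dy":-0.02,"dz":-0.12,"turn":0},
    {"dx":0,"dy":-0.02,"dz":-0.12,"turn":0}
  ],
  "claw": 0.71,
  "grip_force": 20
}}

```text
t: 31.72
eef_pos: [0.5212, 0.2204, 0.1989]
tcp_rot: [0.009, 0.709, 0.705, 0.005]
contact_force: [0.3, -0.4, -1.0]
finger_gap: 0.0607
```

```bash
python3 look.py f1 wrist side top; python3 -c "
from h import *
cv2.imwrite('pics/wf1.png',crop(cv2.imread('pics/wrist_f1.png'),180,60,350,250,3))
cv2.imwrite('pics/sf1.png',crop(cv2.imread('pics/side_f1.png'),200,80,330,180,6))"
```

```text
t 31.875 pos [0.5208 0.2199 0.1961] toolx ang 89.65 z [ 0.015 -0.007 -1.   ] F [ 0.2  -0.53 -0.13] gap 0.0608 q6 -1.29
```

View pics/wrist_f1.png

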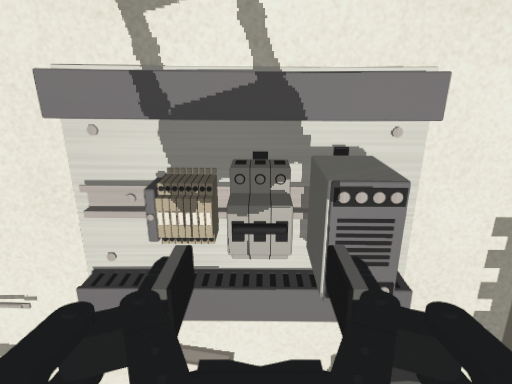

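View pics/sf1.png

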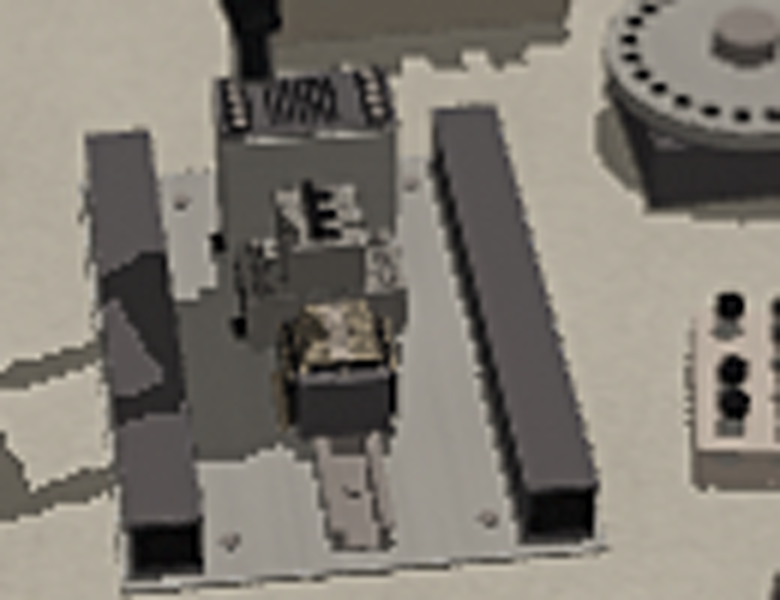

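View pics/top_f1.png

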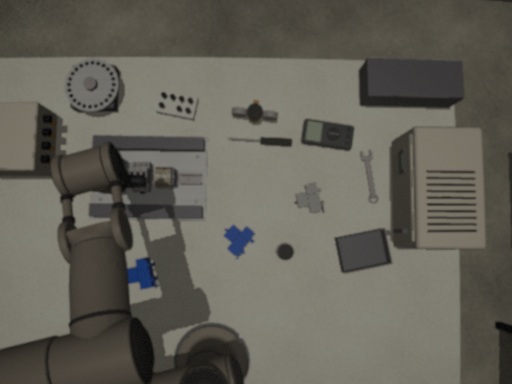

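View pics/wf1.png

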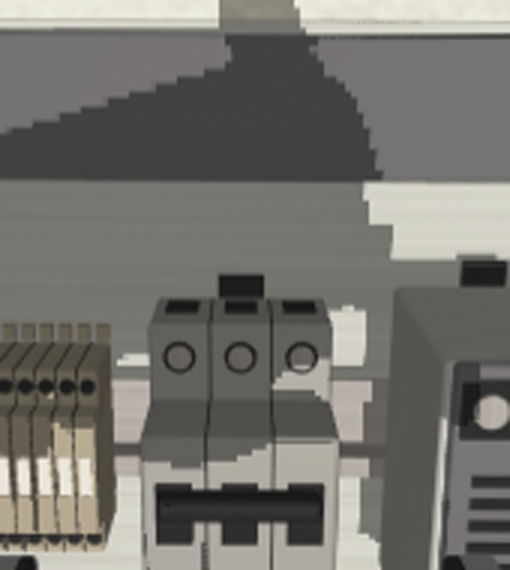

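Run:
```python
from fit import *
h=lambda x,y:(x/3+180-.3,y/3+60-.3)
obs=[((-22.5,-27,81),h(141,438)),((-22.5,27,81),h(338,438)),
((-22.5,-27,47),h(151,401)),((-22.5,27,47),h(330,401)),((-45,-27,47),h(150,331)),((-45,27,47),h(331,330)),((-45,-27,11),h(160,299)),((-45,27,11),h(321,299)),((22.5,-27,81),h(147,593)),((22.5,27,81),h(333,593))]
v,Rm=fitpose("f1",obs,np.r_[.56,.22,.05,r0(0,90)])
print("tilt",np.degrees(np.arcsin(-Rm[2,0])))
```

```text
mid [0.561  0.2178 0.0453] rms 0.68
[[ 1.     0.003  0.   ]
 [-0.003  1.    -0.001]
 [-0.     0.001  1.   ]]
[[-0.5, 1.0], [0.6, 1.0], [-0.0, 0.0], [-0.1, -0.0], [-0.5, -0.7], [0.3, -0.5], [-0.5, 0.8], [0.7, 0.7], [-0.7, -1.2], [0.8, -1.1]]
tilt 0.026750022466284128
```

```bash
python3 -c "
from rig import r
print(r.hand_in()); print(r.sense()['t'])"
```

```text
the job is handed in; nothing more can be done
None
the job is handed in; nothing more can be done
```

The breaker is clipped onto the rail in the gap, flat, with its tab towards the robot, and I handed the job in at about 32 s of the 56 s.

- **Turning it upright:** The tool can't tilt, so I gripped the end of the nose and let the breaker pivot in the pads. I pushed it round against the fixed power supply's top edge, and then against the bench. I stood it on its underside, let go, and saw it upright in the pictures.
- **Clipping it on:** I took a fresh hold across its width and tilted it about 20°, tab end up, against the far duct's edge. Then I hooked the lip under the rail's far edge and rocked it down. A lift at the hooked stage was held with about 17 N.
- **Last checks:**
  - After the rock-down, an upward pull of about 15–18 N did not move the breaker, and its tab was back at its rest length.
  - In the last pictures it sat level (0.0°) in the gap, clear of both neighbours.
  - The other objects looked unmoved, and the gripper was well clear above.

**Disagreement:** The wrist-camera fit put the breaker's middle 45 mm above the bench, against 48.5 mm expected. The same camera read 4 mm low when the breaker was standing on the bench, so I took this as a camera error. The tool also read about 0.9° off vertical throughout.

**Force:** While I was turning the breaker up on the power supply, its underside pressed on the near duct, which is fixed, with about 22 N.

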